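# Load the last jar and hold the jar carrier up level

## Robot

A 6-joint arm with a two-finger parallel gripper is mounted at the origin on a cart in front of the work surface, level with it; the furniture and walls round the work are solid. World frame = base frame: x ahead of the robot, y to its left, z up, the work surface at z = 0. Lengths are in m, angles in degrees, forces in N, time in s.
With the tool pointing down it reaches from about 0.35 to 0.875 m from the base axis. Payload 4.2 kg.
Tool frame: the origin (TCP) lies at the very end of the fingers, on their centre line; the grasp point (between the pads) lies 19 mm behind it; z points along the fingers, y is the direction in which the jaws open and shut (so a half turn about z gives the same grasp; the last joint's range is limited). The gripper opens to 85 mm and grips with 20 to 120 N. Pads are 22 mm wide; open, the fingers measure 114 mm over their backs; the gripper's body (76 mm by 85 mm) begins 54 mm behind the grasp point. The pads swing forward as they close: fully open they stand 13 mm farther back than shut.
Start: joints at [-61.788, 22.042, 0.453, 0, -68.411, -14.817], TCP at [0.145, -0.608, 0.197] pointing down, gripper open.
Joint ranges: [-179.83, 179.83], [-69.29, 118.12], [-61.27, 80.66], [-181.25, 117.63], [-171.15, -9.14], [-177.46, 177.46]. Speed limits (degrees/s): [159.86, 159.86, 180, 180, 180, 180].

## Interface

Orientations are given as [roll, pitch, yaw] about the fixed x, y, z axes, in that order (R = Rz(yaw) Ry(pitch) Rx(roll)).
In Python, from bench import r gives the robot as it stands. The module is installed in compiled form; this text tells all that it offers.
- The arm moves only by the tool apply_moves, never from a script. Its argument "targets" is a list of rows, each a list of 5 numbers: the opening, from -1 (shut) to 1 (fully open), then the shift along the tool's x, y, z in cm, then the turn about the tool's z in rad. In form: [[claw, x, y, z, yaw], ...]. A call has 1 to 10 rows; each row shifts and turns the pose as measured when the row begins, along the tool's axes as they then stand; what a row does not reach is not made up. A row lasts 1/10 s, in which the tool goes at most 50 mm and 8.59 degrees, less where a joint would pass 70% of its speed; a pose out of reach is approached as far as the arm can. A call is refused whole if a number of a shift passes 5 or a number of a turn 0.15, either way. A call with a gripper value outside its range is refused whole. The fingers move at their own pace and stop on an object; the grip force is fixed at half the most. Time passes only in rows, so rows that do not move let the fingers close. It gives the time, the measured TCP pose, the force and the opening at its end, in the units of the state.
- r.sense(): the state, without advancing time (a new reading comes with each control period).
- r.get_image(name): name is "scene" or "top" or "wrist"; returns a dict with "color" (400x640x3 uint8, blue, green, red), "fx", "fy", "cx", "cy" (pixels), "cam_to_world" (4x4, takes a point from camera to world coordinates); the wrist camera has in their place "tool_from_camera" (4x4, takes a point from camera to tool coordinates, whose origin is the TCP and whose axes are the flange's). Camera axes: x right, y down, z forward; pixel columns grow to the right and rows downward; lengths in m; the calibration is good to about 2 mm. A picture is of the moment at which its call begins: read the wrist's pose just before it. There is no depth.
- r.job_done(): hands the job in, once; it reports no verdict.
The state is a dict: "time": time; "joint_positions": joint angles; "qd": joint speeds; "joint_efforts": joint torques, N m; "tool_pos": TCP position; "eef_rot": TCP orientation; "wrist_force": force on the tool from outside, world axes, zero at the start; "torque": the same for the moment, N m; "width": opening from 0.0 (shut) to 1.0 (fully open).
Only numpy, scipy, OpenCV 4.12 (cv2) and the standard library are available. Lean on these libraries where they do the work, as an engineer would, in place of code of your own. Each camera call takes 0.05 s, during which the arm holds its last target.

## Task

Stand the small screw-lid glass jar that is still on the worktop upright in the free nest of the two-jar carrier, handling it gently: squeeze it with no more than 60 N a finger and set it down softly, without dropping it or pressing it down hard (40 N at most). Let go of it, then take the carrier by its handle, lift it so that its underside is more than 10 cm above the worktop, level all the way with both jars standing in their nests, and finish while holding it still and level in the air, ready to be handed over. Leave the dropping bottle and the conical flask alone.

Things in the scene. Friction and masses are not known exactly. Their poses are not given: they have to be found in the camera images.
- carrier: Loose jar carrier, about 0.3 kg, any yaw: dark steel tray plate 190 (own x) x 110 (y) x 5 mm, a round nest at own x = +60 and -60 mm, a bow handle between. Origin: centre of underside, z up. Flat black handle bar along own y over the centre: 96 long, 14 thick (x), 22 tall, 82 to 104 mm above the underside, on a 14 x 6 mm post at each end (y = +45 and -45 mm).
- handle (a point): Middle of the carrier's handle bar, 93 mm above its underside; axes as the carrier's. Grip across the bar, closing along the carrier's own x. Open fingers pass above the jars while their tips stay more than 65 mm above the carrier's underside.
- free_nest (a point): Empty nest: centre of its floor, 5 mm above the carrier's underside, at own x = +60 mm; axes as the carrier's. Ring wall 49 mm inner, 55 mm outer diameter, 14 mm high, open on top: the 40 mm jar has about 4 mm play all round. Lower the jar with the fingers in line with the handle bar (closing along the carrier's own y), so that they clear the handle.
- full_nest (a point): The same for the nest that already holds a jar, at own x = -60 mm of the carrier.
- jar_on_bench: The small jar to load: clear glass, screw lid, round, 40 mm diameter, 55 mm tall, about 0.06 kg; grip it 20 to 45 mm above its base (the top 8 mm of the lid gives no hold). Stands loose on the worktop in a row with two other vessels, in any order. Origin: centre of its underside; z up.
- jar_in_carrier: An identical jar already standing loose in the other nest of the carrier. Origin: centre of its underside; z up.
- dropping_bottle: Bystander: white plastic dropping bottle, 49 mm diameter, 138 mm tall with its spout, loose on the worktop. Origin: centre of its underside.
- conical_flask: Bystander: conical glass flask with stopper, 64 mm diameter, 106 mm tall, loose on the worktop. Origin: centre of its underside.
Things that resemble listed ones, but are neither listed nor needed, are in the scene too. Leave any purple look-alike of the jar_in_carrier alone.

How it is judged (in metres and radians):
On the way, in this order (a step that is already met when the one before it is completed fails the run):
1. the jar stands upright in the free nest of the carrier, let go, the carrier still standing on the worktop (horizontal distance between jar_in_carrier and full_nest below 0.009 m and z of jar_in_carrier in the frame of carrier between 0 and 0.01 m and angle between the z axis of each of jar_in_carrier, jar_on_bench and the z axis of carrier, either way round below 0.15 rad and horizontal distance between jar_on_bench and free_nest below 0.009 m and z of jar_on_bench in the frame of carrier between 0 and 0.01 m and contact force between jar_on_bench and the fingers below 0.1 N and height (world z) of carrier below 0.006 m and angle between carrier's own z axis and vertical below 0.05 rad), for 0.2 s.
2. the carrier is lifted level, more than 10 cm clear, both jars in their nests (horizontal distance between jar_in_carrier and full_nest below 0.009 m and z of jar_in_carrier in the frame of carrier between 0 and 0.01 m and angle between the z axis of each of jar_in_carrier, jar_on_bench and the z axis of carrier, either way round below 0.15 rad and horizontal distance between jar_on_bench and free_nest below 0.009 m and z of jar_on_bench in the frame of carrier between 0 and 0.01 m and height (world z) of carrier above 0.1 m and angle between carrier's own z axis and vertical below 0.12 rad), for 0.2 s.
At the end, for the whole second after the job is handed in: The fingers hold the carrier with its underside more than 10 cm above the worktop, level to 0.12 rad (7 degrees) and still (under 20 mm/s and 0.1 rad/s); both jars stand in their nests (centre within 9 mm, upright to 0.15 rad against the carrier), untouched by the fingers; no bystander bears it (all of step 2 and linear speed of carrier below 0.02 m/s and angular speed of carrier below 0.1 rad/s and contact force between carrier and the fingers above 3 N and contact force between each of jar_on_bench, jar_in_carrier and the fingers below 0.1 N and contact force between carrier and dropping_bottle below 0.1 N and contact force between carrier and conical_flask below 0.1 N); the arm keeps its last pose, push and grip.
It fails at once if the jar is squeezed by more than 60 N a finger (contact force between jar_on_bench and the fingers above 125 N).
It fails at once if a jar is pressed on the carrier with more than 40 N (contact force between any of jar_on_bench, jar_in_carrier and carrier above 40 N).
It fails at once if the jar is dropped (falls freely, out of the fingers, by about 2 cm or more) (contact force between jar_on_bench and the fingers below 0.1 N and linear speed of jar_on_bench above 0.55 m/s and contact force between jar_on_bench and carrier below 0.1 N).
It fails at once if the carrier is tilted by more than 0.25 rad, or a jar tipped by more than 0.5 rad (angle between carrier's own z axis and vertical above 0.25 rad or angle between any of jar_on_bench, jar_in_carrier's own z axis and vertical above 0.5 rad).
It fails at once if a bystander is shifted by more than 30 mm or tipped (distance of any of dropping_bottle, conical_flask from where it was at the start of the episode above 0.03 m or angle between any of dropping_bottle, conical_flask's own z axis and vertical above 0.3 rad).
It also fails if it takes over 51 s, if anything falls off the work surface, if the arm or the gripper's body presses on something with over 40 N, if the wrist force passes 120 N, or if a joint passes its speed limit or range.

## Working session

There is one attempt and no reset: what is moved stays moved. The work goes in short steps, Python scripts to look and compute and a tool call to move; the robot and the scene stay as the last step left them, time stands still between calls to the robot, and variables do not carry over. Pictures are saved under pics/ and viewed, and the job is handed in when it is done.

Besides the shell and the picture viewer there is one more tool, called after "Request:" by a JSON object that holds its "api" and its "payload", one argument or row to a line. apply_moves: Moves the arm, as the interface text tells. Its arguments: {"type":"object","properties":{"targets":{"type":"array","items":{"type":"array","items":{"type":"number"}}}},"required":["targets"]}

```bash
mkdir -p pics; ls
cat > h.py <<'E'
import numpy as np, cv2
from bench import r
def ray(im,u,v):
    T=np.array(im['cam_to_world']); d=np.array([(u-im['cx'])/im['fx'],(v-im['cy'])/im['fy'],1.0])
    return T[:3,3], T[:3,:3]@d
def onz(im,u,v,z):
    o,d=ray(im,u,v); return o+d*(z-o[2])/d[2]
def proj(im,p):
    T=np.linalg.inv(np.array(im['cam_to_world'])); q=T[:3,:3]@np.array(p)+T[:3,3]
    return im['fx']*q[0]/q[2]+im['cx'], im['fy']*q[1]/q[2]+im['cy']
E
python3 - <<'E'
from h import *
s=r.sense(); print(s)
for n in ['scene','top','wrist']:
    im=r.get_image(n); cv2.imwrite(f'pics/{n}0.png',im['color']); np.save(f'{n}0.npy',im,allow_pickle=True)
    print(n,im['fx'],im['cx'],im['cy'],np.round(im.get('cam_to_world',im.get('tool_from_camera')),3).tolist())
E
```

```text
pics
{'time': 0.0, 'joint_positions': array([-6.17871951e+01,  2.20915003e+01,  3.77711720e-01, -3.11122259e-02,
       -6.84138211e+01, -1.48162946e+01]), 'qd': array([-0.05770578,  0.06759314,  0.00166961, -0.03817146,  0.00050115,
        0.02730879]), 'joint_efforts': array([ 1.40220487e-03, -3.92287695e+01,  1.88402510e+01,  4.18599889e+00,
       -4.50517211e-03,  8.22660212e-06]), 'tool_pos': array([ 0.14465914, -0.6073121 ,  0.1953943 ]), 'eef_rot': array([ 1.79869239e+02, -4.68959411e-03, -1.66614963e+02]), 'wrist_force': array([-0.0656866 ,  0.16988209, -0.46680271]), 'torque': array([ 0.03383157, -0.05773981, -0.07819448]), 'width': 0.9960227375439528}
scene 374.7760853763349 320.7687773063751 199.89287693762378 [[-0.886, -0.327, 0.327, 0.22], [-0.463, 0.644, -0.61, 0.476], [-0.011, -0.692, -0.722, 0.701], [0.0, 0.0, 0.0, 1.0]]
top 396.3883149026478 316.34567653907476 204.44963077803314 [[-0.003, -0.989, 0.147, 0.385], [-1.0, 0.004, 0.006, -0.025], [-0.006, -0.147, -0.989, 0.972], [0.0, 0.0, 0.0, 1.0]]
wrist 352.2976195925275 315.625249622432 206.44029438857189 [[0.0, -0.952, -0.307, 0.079], [1.0, -0.0, 0.001, -0.001], [-0.001, -0.307, 0.952, -0.178], [0.0, 0.0, 0.0, 1.0]]
```

View pics/scene0.png

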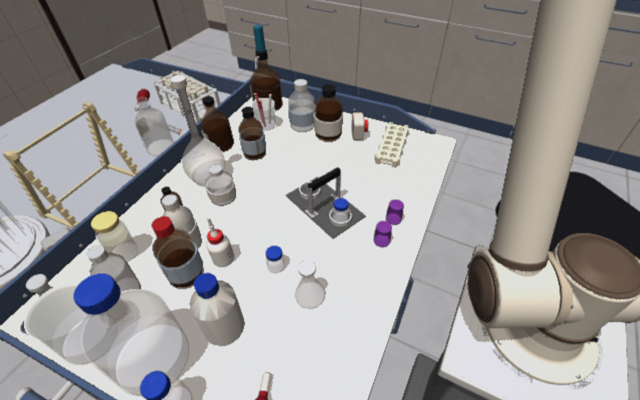

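View pics/top0.png

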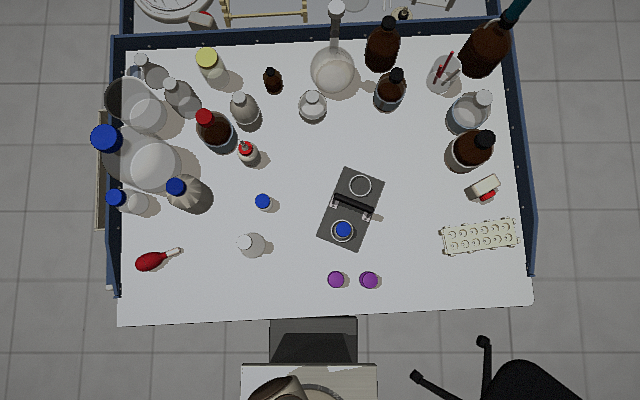

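View pics/wrist0.png

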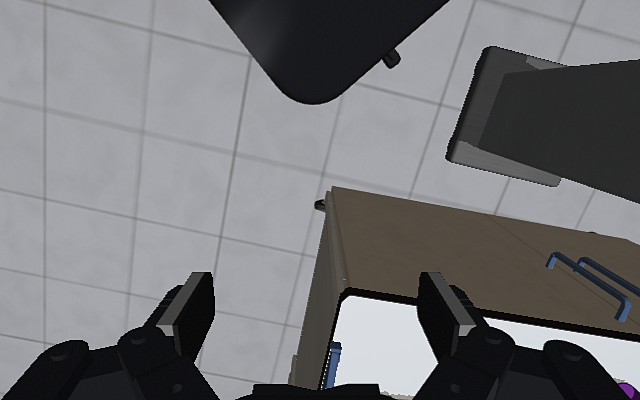

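The scene image shows the blue-lidded jar at (274,258), between the dropping bottle (218,245) and the flask (308,287). The carrier is at (326,205), with its full nest at (340,212).

These could be mistaken for the jar, by top-view pixel:
- **Blue-lid jar (263,202):** my choice, because it's in the row with the bottle and the flask.
- **Jar already in the carrier (343,230)**
- **Purple jars (336,280) and (369,280)**
- **Blue-cap large bottles (176,187), (117,198) and (105,138)**

Run:
```python
from h import *
ims={n:np.load(f'{n}0.npy',allow_pickle=True).item() for n in ['top','scene']}
def blobs(im):
    h=cv2.cvtColor(im['color'],cv2.COLOR_BGR2HSV); m=cv2.inRange(h,(105,120,60),(128,255,255))
    n,l,s,c=cv2.connectedComponentsWithStats(m); return [(s[i],c[i]) for i in range(1,n) if s[i][4]>40]
for n,im in ims.items():
    print(n)
    for s,c in blobs(im): print(s.tolist(),np.round(c,1),'z.055',np.round(onz(im,*c,.055),4),'z.06',np.round(onz(im,*c,.060),4))
a=cv2.resize(ims['top']['color'][140:270,225:395],None,fx=4.5,fy=4.5,interpolation=cv2.INTER_CUBIC); cv2.imwrite('pics/tc.png',a)
a=cv2.resize(ims['scene']['color'][160:310,200:380],None,fx=4,fy=4,interpolation=cv2.INTER_CUBIC); cv2.imwrite('pics/sc.png',a)
```

```text
top
[90, 124, 28, 26, 551] [103.1 136.5] z.055 [0.6898 0.4937 0.055 ] z.06 [0.6882 0.4909 0.06  ]
[166, 177, 18, 18, 249] [174.1 185.9] z.055 [0.5679 0.3163 0.055 ] z.06 [0.5669 0.3144 0.06  ]
[105, 188, 17, 18, 232] [113.3 196.4] z.055 [0.5432 0.4586 0.055 ] z.06 [0.5424 0.4559 0.06  ]
[255, 194, 15, 14, 163] [262.  200.5] z.055 [0.5318 0.1081 0.055 ] z.06 [0.531  0.1073 0.06  ]
[336, 222, 15, 15, 180] [343.  228.9] z.055 [ 0.4644 -0.0808  0.055 ] z.06 [ 0.4639 -0.0805  0.06  ]
scene
[334, 198, 15, 13, 150] [340.6 204.2] z.055 [ 0.4641 -0.0788  0.055 ] z.06 [ 0.4622 -0.0745  0.06  ]
[266, 246, 16, 15, 188] [273.7 253. ] z.055 [0.5292 0.1123 0.055 ] z.06 [0.5268 0.1151 0.06  ]
[193, 273, 25, 25, 461] [205.4 284.8] z.055 [0.6076 0.2385 0.055 ] z.06 [0.6046 0.2403 0.06  ]
[74, 274, 46, 40, 1351] [ 96.3 293.5] z.055 [0.7842 0.3508 0.055 ] z.06 [0.7799 0.3517 0.06  ]
[140, 371, 29, 29, 643] [154.3 385.6] z.055 [0.5601 0.4237 0.055 ] z.06 [0.5574 0.4241 0.06  ]
```

View pics/tc.png

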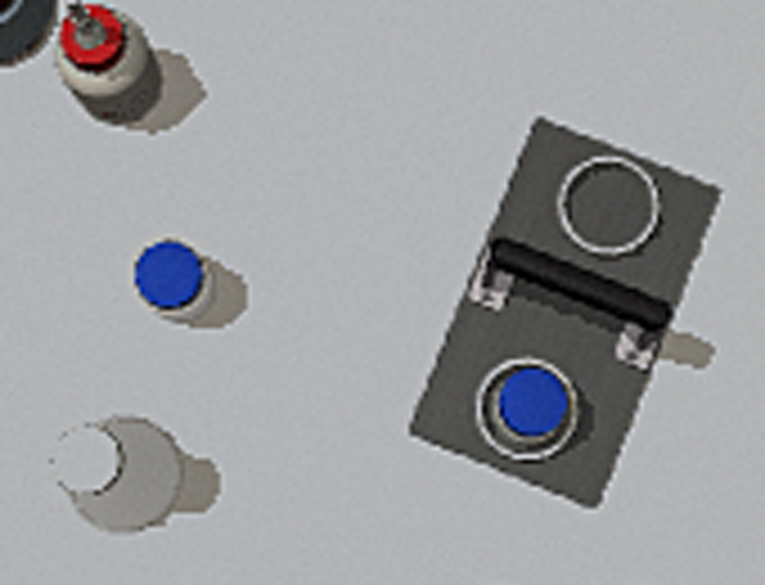

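View pics/sc.png

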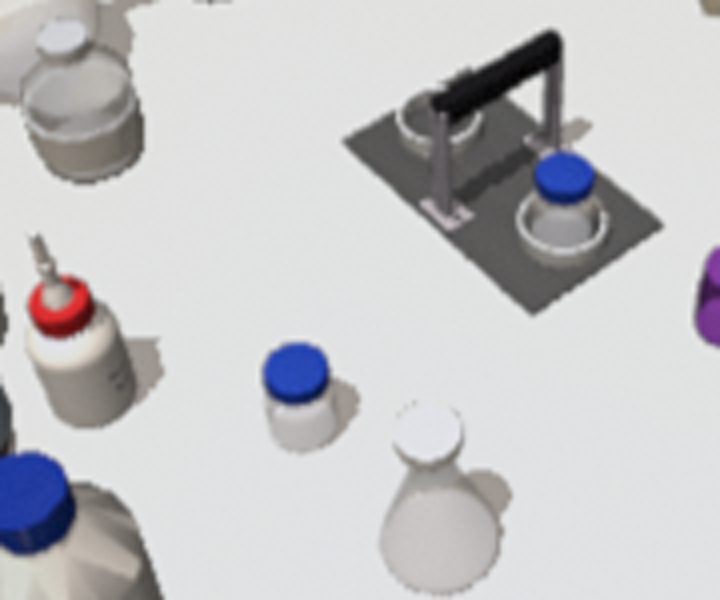

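The crops confirm the choice: a small clear jar with a blue lid, standing alone between the red-cap bottle and the flask. Next I'll measure the carrier and the bystanders.

Run:
```python
from h import *
im=np.load('top0.npy',allow_pickle=True).item()
c=im['color'][140:270,300:395]; g=cv2.cvtColor(c,cv2.COLOR_BGR2GRAY)
m=(g<120).astype(np.uint8)*255
m=cv2.morphologyEx(m,cv2.MORPH_OPEN,np.ones((3,3)))
cs,_=cv2.findContours(m,cv2.RETR_EXTERNAL,cv2.CHAIN_APPROX_NONE); k=max(cs,key=cv2.contourArea)
box=cv2.boxPoints(cv2.minAreaRect(k))+[300,140]; print(box)
P=np.array([onz(im,*b,.005)[:2] for b in box]); print(P, [np.linalg.norm(P[i]-P[i-1]) for i in range(4)],P.mean(0))
# handpicked corners
Q=np.array([(538,117),(720,188),(598,508),(412,433)])/4.5+[225-.4,140-.4]
P=np.array([onz(im,*b,.005)[:2] for b in Q]);print(P,[np.linalg.norm(P[i]-P[i-1]) for i in range(4)],P.mean(0))
d=(P[0]+P[1]-P[2]-P[3])/2; yaw=np.degrees(np.arctan2(d[1],d[0])); print('yaw',yaw)
# ring rim z .019, centre and handle ends z .104
f=lambda u,v,z:np.round(onz(im,u/4.5+224.6,v/4.5+139.6,z)[:2],4)
print('freering',f(609,205,.019),'fullring',f(527,408,.019),'bar ends',f(493,248,.1),f(670,315,.1))
print('flask base',f(122,475,.03),'bottle',f(115,90,.05))
```

```text
[[315.         236.        ]
 [343.34482574 165.13793373]
 [385.58620453 182.03448486]
 [357.24137878 252.89655304]]
[[ 0.45169356 -0.01551078]
 [ 0.62859854 -0.08697342]
 [ 0.58498435 -0.19130206]
 [ 0.41042178 -0.11765178]] [np.float64(0.11016415993500954), np.float64(0.19079382377199805), np.float64(0.11307812532741601), np.float64(0.18946359677120322)] [ 0.51892456 -0.10285951]
[[ 0.62740193 -0.0889849 ]
 [ 0.58666009 -0.18890234]
 [ 0.41139962 -0.11826898]
 [ 0.45211554 -0.01832917]] [np.float64(0.18899087754968488), np.float64(0.10790454807413738), np.float64(0.1889584768032297), np.float64(0.10791548287642332)] [ 0.51939429 -0.10362135]
yaw -21.952063781058925
freering [ 0.5746 -0.126 ] fullring [ 0.4643 -0.08  ] bar ends [ 0.5371 -0.0594] [ 0.5032 -0.1463]
flask base [0.4289 0.1343] bottle [0.632  0.1388]
```

Request:
{"api": "apply_moves", "payload": {
  "targets": [
    [1,-2.7,3.0,-0.2,0],
    [1,-2.7,3.0,0,0],
    [1,-2.7,3.0,0,0],
    [1,-2.7,3.0,0,0],
    [1,-2.7,3.0,0,0],
    [1,-2.7,3.0,0,0],
    [1,-2.7,3.0,0,0],
    [1,-2.7,3.0,0,0],
    [1,-2.7,3.0,0,0],
    [1,-2.7,3.0,0,0]
  ]
}}

```text
time: 1.15
tool_pos: [0.3415, -0.2432, 0.1941]
eef_rot: [179.6, -0.1, -167.2]
wrist_force: [1.3, -0.2, -1.2]
width: 1.0
```

Request:
{"api": "apply_moves", "payload": {
  "targets": [
    [1,-2.65,3.0,0,0],
    [1,-2.65,3.0,0,0],
    [1,-2.65,3.0,0,0],
    [1,-2.65,3.0,0,0],
    [1,-2.65,3.0,0,0],
    [1,-2.65,3.0,0,0],
    [1,-2.65,3.0,0,0],
    [1,-2.65,3.0,0,0],
    [1,-2.65,3.0,0,0],
    [1,-2.3,2.8,0,0]
  ]
}}

```text
time: 2.15
tool_pos: [0.5334, 0.1226, 0.1959]
eef_rot: [179.6, -0.1, -167.0]
wrist_force: [0.8, -0.8, 0.1]
width: 0.998
```

Request:
{"api": "apply_moves", "payload": {
  "targets": [
    [1,0,0,0,0.11],
    [1,0,0,0,0.11],
    [1,0,0,0,0],
    [1,0,0,0,0]
  ]
}}

```text
time: 2.55
tool_pos: [0.5346, 0.1276, 0.1932]
eef_rot: [179.7, -0.4, -179.6]
wrist_force: [0.4, -0.2, 0.4]
width: 0.998
```

```bash
cat >> h.py <<'E'
from scipy.spatial.transform import Rotation as R
def wrist(name):
    s=r.sense(); im=r.get_image('wrist'); T=np.eye(4); T[:3,:3]=R.from_euler('xyz',s['eef_rot'],degrees=True).as_matrix(); T[:3,3]=s['tool_pos']
    im['cam_to_world']=T@np.array(im['tool_from_camera']); cv2.imwrite(f'pics/{name}.png',im['color']); np.save(f'{name}.npy',im,allow_pickle=True); return s,im
def blue(im):
    h=cv2.cvtColor(im['color'],cv2.COLOR_BGR2HSV); m=cv2.inRange(h,(105,120,40),(128,255,255))
    n,l,s,c=cv2.connectedComponentsWithStats(m); return [(s[i],c[i],l==i) for i in range(1,n) if s[i][4]>40]
def toolshift(s,p):
    return R.from_euler('xyz',s['eef_rot'],degrees=True).as_matrix().T@(np.array(p)-s['tool_pos'])*100
E
python3 - <<'E'
from h import *
s,im=wrist('w1'); print(s['tool_pos'],s['eef_rot'],s['joint_positions'])
for b,c,_ in blue(im): print(b,c,onz(im,*c,.055),onz(im,*c,.05))
print(proj(im,(.531,.109,.055)))
E
```

```text
[0.53456558 0.12763649 0.19323099] [ 179.67189383   -0.35263398 -179.58669424] [  30.04140494   15.00626271  -10.14006956   -0.50704956  -64.99884858
 -119.41422788]
[  48   80   49   44 1544] [ 70.52137306 100.63341969] [ 0.46307956 -0.08277415  0.055     ] [ 0.46317471 -0.08605786  0.05      ]
[ 275  160   38   38 1092] [293.55128205 179.1025641 ] [0.53073269 0.10725969 0.055     ] [0.53189758 0.10698081 0.05      ]
[ 503  205   75   65 3367] [540.71992872 236.91683992] [0.58688103 0.34679941 0.055     ] [0.58893374 0.35030816 0.05      ]
(np.float64(295.4499035267491), np.float64(179.39754910788048))
```

View pics/w1.png

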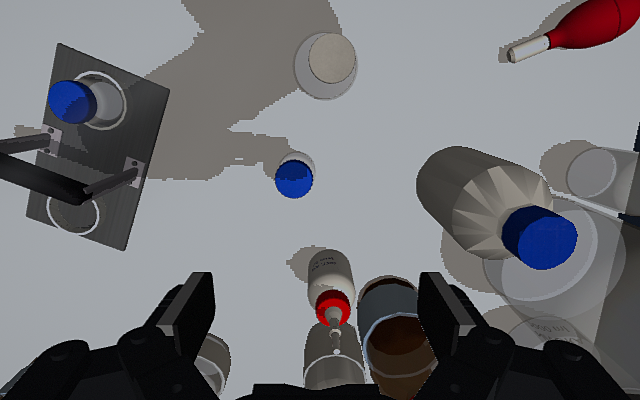

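The wrist view shows the jar lid at (294,179) with both neighbours clear of it. Casting a ray puts it at (0.531, 0.107), which agrees with the top view at (0.531, 0.108).

Request:
{"api": "apply_moves", "payload": {
  "targets": [
    [1,0.36,-1.95,0,0],
    [1,0,0,3,0],
    [1,0,0,3,0],
    [1,0,0,0,0],
    [1,0,0,0,0]
  ]
}}

```text
time: 3.1
tool_pos: [0.5317, 0.1062, 0.1345]
eef_rot: [179.6, -0.1, -179.3]
wrist_force: [-0.0, 0.9, 0.7]
width: 0.998
```

Run:
```python
from h import *
s,im=wrist('w2'); print(s['tool_pos'],s['eef_rot'])
for b,c,_ in blue(im): print(b,c,onz(im,*c,.055),onz(im,*c,.05))
print(toolshift(s,(.531,.108,.013)))
```

```text
[0.53167882 0.10624132 0.1345356 ] [ 1.79585966e+02 -5.85517992e-02 -1.79301405e+02]
[  18   79   61   54 2493] [ 47.42880064 105.69995989] [ 0.46390845 -0.08214534  0.055     ] [ 0.46411523 -0.08574261  0.05      ]
[ 295  176   45   47 1605] [316.93457944 199.28598131] [0.53020475 0.10687542 0.055     ] [0.53170077 0.10695397 0.05      ]
[ 599  247   41   82 1559] [626.4964721  278.30981398] [0.59587861 0.36386103 0.055     ] [0.59865176 0.36893706 0.05      ]
[ 0.05331246  0.08885329 12.15458045]
```

View pics/w2.png

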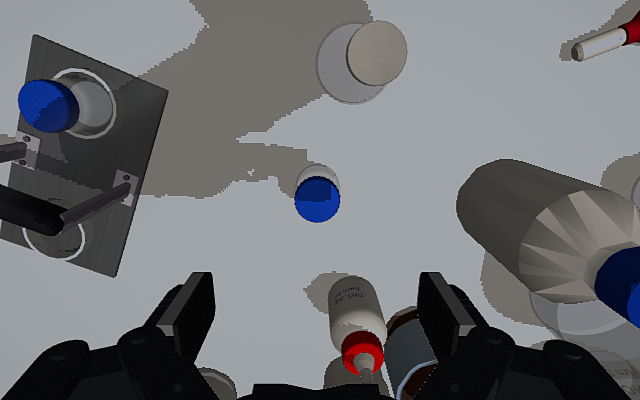

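The lid is at (317,199), centred between the fingers, so I'm descending.

Request:
{"api": "apply_moves", "payload": {
  "targets": [
    [1,0.05,0.05,3,0],
    [1,0,0,3,0],
    [1,0,0,3,0],
    [1,0,0,2,0],
    [1,0,0,1.1,0],
    [1,0,0,0,0],
    [1,0,0,0,0]
  ]
}}

```text
time: 3.85
tool_pos: [0.5418, 0.1123, 0.0219]
eef_rot: [179.1, 1.3, -179.0]
wrist_force: [0.3, 0.4, -0.2]
width: 1.002
```

Run:
```python
from h import *
s=r.sense(); print(s['tool_pos'],s['eef_rot'],s['wrist_force'])
print(toolshift(s,(.531,.108,.013)))
im=r.get_image('scene'); cv2.imwrite('pics/s3.png',cv2.resize(im['color'][140:310,180:400],None,fx=3,fy=3))
```

```text
[0.54176205 0.1123026  0.02193501] [ 179.07474787    1.25391371 -179.01888196] [ 0.2832684   0.42437682 -0.17390178]
[ 1.10270808 -0.42575788  0.86281551]
```

View pics/s3.png

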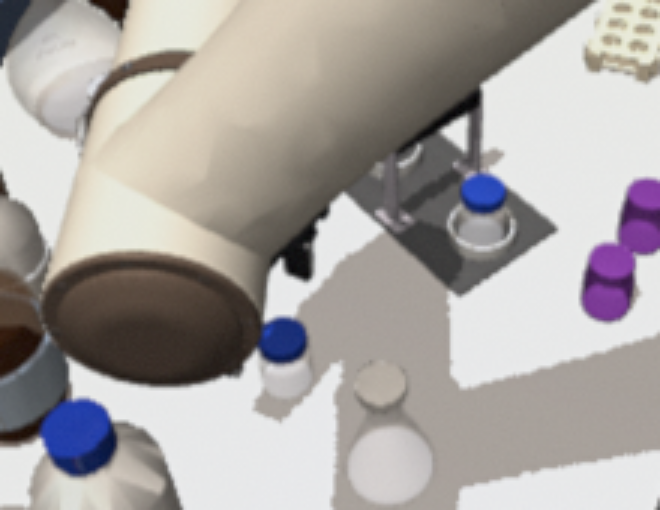

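The wrist hides the bottle here, but the jar is visible and hasn't been disturbed. The TCP drifted 11 mm along x, so I'll correct that before closing.

Request:
{"api": "apply_moves", "payload": {
  "targets": [
    [1,0.6,-0.25,0.3,0],
    [1,0.5,-0.2,0.4,0],
    [1,0,0,0,0],
    [1,0,0,0,0]
  ]
}}

```text
time: 4.3
tool_pos: [0.5317, 0.1082, 0.0174]
eef_rot: [178.9, 1.6, -179.0]
wrist_force: [0.2, 0.4, 0.5]
width: 1.0
```

Run:
```python
from h import *
s=r.sense(); print(s['tool_pos'],s['eef_rot'],s['wrist_force'])
print(toolshift(s,(.531,.108,.013)))
```

```text
[0.53170759 0.10816436 0.017432  ] [ 178.91222783    1.58508407 -179.00419253] [0.24941606 0.36909171 0.50030555]
[ 0.08326609 -0.02357465  0.44069727]
```

Request:
{"api": "apply_moves", "payload": {
  "targets": [
    [1,0.05,0,0.5,0],
    [1,0,0,0.1,0],
    [-1,0,0,0,0],
    [-1,0,0,0,0],
    [-1,0,0,0,0],
    [-1,0,0,0,0],
    [-1,0,0,0,0],
    [-1,0,0,0,0]
  ]
}}

```text
time: 5.1
tool_pos: [0.5366, 0.1075, 0.0171]
eef_rot: [179.0, 2.1, -178.7]
wrist_force: [1.1, -1.7, 3.2]
width: 0.006
```

Run:
```python
from h import *
s,im=wrist('w4'); print(s['tool_pos'],s['eef_rot'],s['wrist_force'],s['width'])
```

```text
[0.53656121 0.10747674 0.01714723] [ 179.04480817    2.10362272 -178.70232581] [ 1.06181294 -1.71690151  3.24279956] 0.006243250052720507
```

View pics/w4.png

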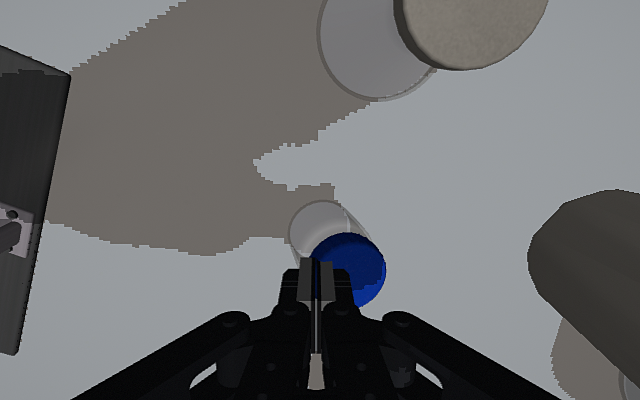

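The fingers closed fully (width 0.006) and missed the jar. It's now just in front of the shut pads, with its base at about (322,232) and lid at (348,268). I need to find out where it is and whether it's upright.

Run:
```python
from h import *
im=np.load('w4.npy',allow_pickle=True).item()
T=im['cam_to_world']; print(np.round(T,3).tolist())
print('lid',onz(im,348,268,.055),'base',onz(im,322,230,.0))
for z in (0,.055): print(z,proj(im,(.531,.108,z)))
for n in ('scene','top'):
    a=r.get_image(n); 
    for b,c,_ in blue(a): print(n,b,c,onz(a,*c,.055))
    cr=a['color'][130:260,225:395] if n=='top' else a['color'][190:310,200:380]
    cv2.imwrite(f'pics/{n}5.png',cv2.resize(cr,None,fx=4,fy=4,interpolation=cv2.INTER_CUBIC))
```

```text
[[-0.023, 0.94, 0.341, 0.452], [1.0, 0.016, 0.025, 0.101], [0.018, 0.342, -0.94, 0.192], [0.0, 0.0, 0.0, 1.0]]
lid [0.52989345 0.11995915 0.055     ] base [0.53601717 0.1105546  0.        ]
0 (np.float64(317.91474876591286), np.float64(222.1209272737679))
0.055 (np.float64(320.86340501483903), np.float64(269.88724261928803))
scene [334 198  15  13 150] [340.63333333 204.16      ] [ 0.46413257 -0.07876911  0.055     ]
scene [193 273  25  25 472] [205.65042373 284.86440678] [0.60716475 0.23832259 0.055     ]
scene [  74  274   46   40 1374] [ 96.6077147  293.46215429] [0.78375054 0.35038002 0.055     ]
scene [140 371  30  29 667] [154.74662669 385.61469265] [0.55943044 0.42337015 0.055     ]
top [ 90 124  33  30 663] [105.00754148 137.85218703] [0.68634371 0.48888535 0.055     ]
top [166 177  15   7  57] [172.42105263 180.28070175] [0.58130912 0.32097535 0.055     ]
top [105 188  21  19 265] [114.22641509 196.8490566 ] [0.54217787 0.45625979 0.055     ]
top [336 222  15  15 179] [343.         228.92178771] [ 0.46439082 -0.0809038   0.055     ]
```

View pics/scene5.png

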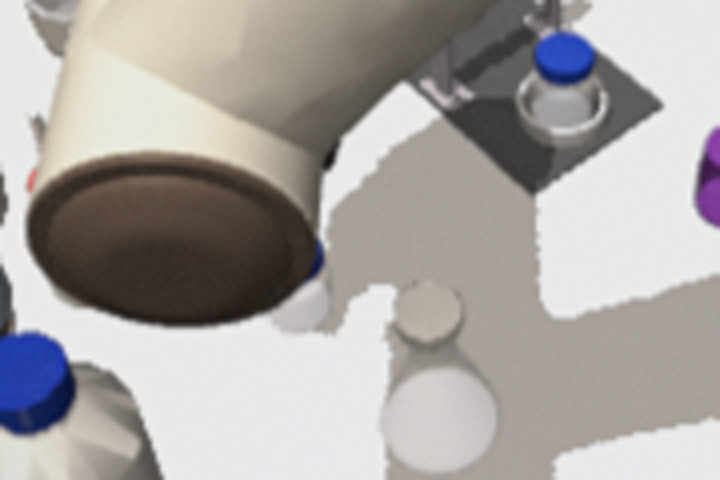

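View pics/top5.png

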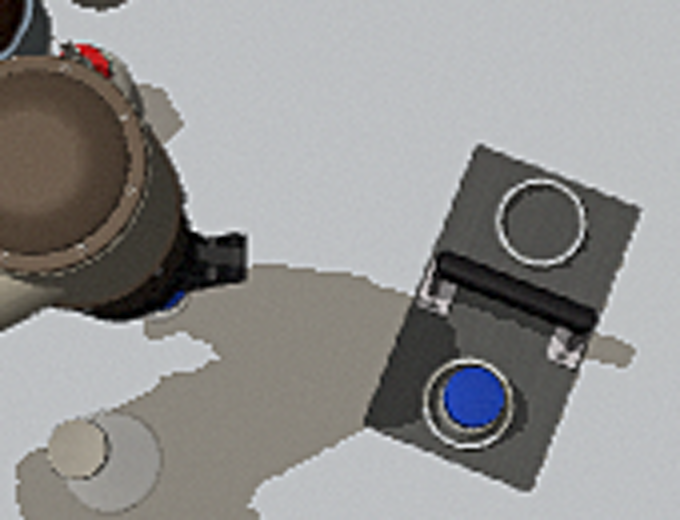

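Run:
```python
from h import *
s,im=wrist('w6'); print(s['tool_pos'],s['wrist_force'],s['torque'],s['width'])
print('tcp',proj(im,s['tool_pos']))
M=R.from_euler('xyz',s['eef_rot'],degrees=True).as_matrix()
for d in (-.019,-.04,-.06): print(d,proj(im,s['tool_pos']+M@[0,0,d]))
cv2.imwrite('pics/w6c.png',cv2.resize(im['color'][180:340,220:440],None,fx=3.6,fy=3.6,interpolation=cv2.INTER_CUBIC))
```

```text
[0.53418079 0.10785301 0.01438469] [-0.03513118  0.56188142  0.1079477 ] [-0.06285481  0.04283608  0.00555736] 0.0016123818354182638
tcp (np.float64(317.4401186967086), np.float64(243.48449111936208))
-0.019 (np.float64(317.6628172923377), np.float64(259.0602314797841))
-0.04 (np.float64(317.9694010974755), np.float64(280.5029789477184))
-0.06 (np.float64(318.3451657760384), np.float64(306.78429901343986))
```

View pics/w6c.png

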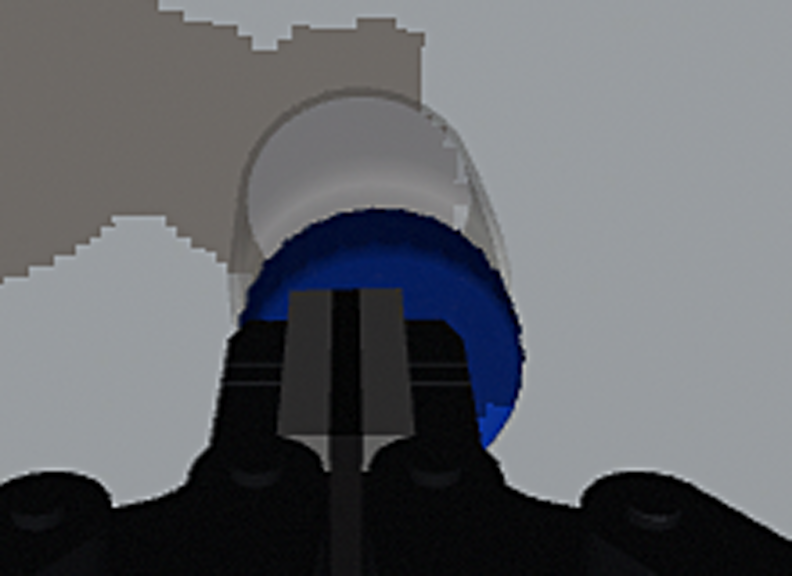

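Run:
```python
from h import *
im=np.load('w6.npy',allow_pickle=True).item(); T=np.linalg.inv(np.array(im['tool_from_camera']))
def pt(p):
    q=T[:3,:3]@p+T[:3,3]; return np.round([im['fx']*q[0]/q[2]+im['cx'],im['fy']*q[1]/q[2]+im['cy']],0)
for z in (0,-.013,-.03,-.05,-.07): 
    print(z,[pt(np.array([x,y,z])).tolist() for x in(.011,-.011) for y in (-.0425,0,.0425)])
a=np.load('w2.npy',allow_pickle=True).item()['color']; cv2.imwrite('pics/w2c.png',cv2.resize(a[230:400,130:500],None,fx=2.1,fy=2.1,interpolation=cv2.INTER_CUBIC))
print(r.sense()['time'])
```

```text
0 [[239.0, 225.0], [317.0, 225.0], [396.0, 225.0], [241.0, 262.0], [317.0, 262.0], [394.0, 262.0]]
-0.013 [[233.0, 234.0], [318.0, 234.0], [402.0, 234.0], [236.0, 273.0], [318.0, 273.0], [399.0, 273.0]]
-0.03 [[225.0, 248.0], [318.0, 248.0], [411.0, 248.0], [229.0, 290.0], [318.0, 290.0], [407.0, 290.0]]
-0.05 [[213.0, 269.0], [318.0, 269.0], [424.0, 269.0], [217.0, 316.0], [318.0, 316.0], [419.0, 316.0]]
-0.07 [[197.0, 296.0], [319.0, 296.0], [440.0, 296.0], [203.0, 348.0], [318.0, 348.0], [434.0, 348.0]]
5.3
```

View pics/w2c.png

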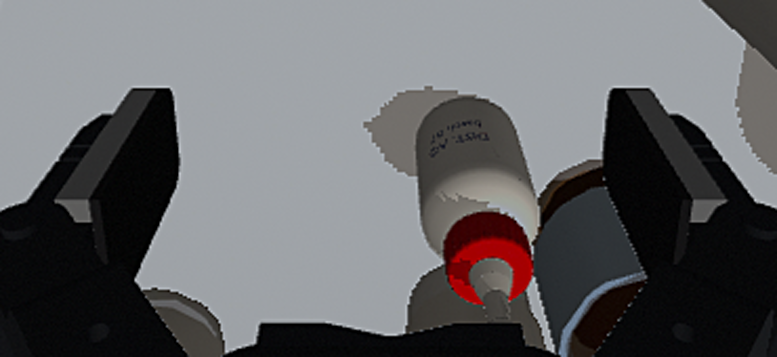

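The picture shows the shut pads above the lid rather than around it. Projecting the tool frame puts the pad tips at tool z of about -0.042 (about -0.05 when open). So the real fingertips sit about 4 cm behind the reported TCP, and I closed on top of the jar. It looks upright again, so I'll back off, open and look.

Request:
{"api": "apply_moves", "payload": {
  "targets": [
    [-1,0,0,-1.5,0],
    [-1,0,0,-1.5,0],
    [1,0,0,-1,0],
    [1,0,0,0,0],
    [1,0,0,0,0],
    [1,0,0,0,0],
    [1,0,0,0,0]
  ]
}}

```text
time: 6.0
tool_pos: [0.5289, 0.1063, 0.0504]
eef_rot: [179.2, 1.3, -178.9]
wrist_force: [0.4, -0.4, 0.2]
width: 0.847
```

Run:
```python
from h import *
s,im=wrist('w7'); print(s['tool_pos'],s['eef_rot'],s['wrist_force'],s['width'])
for b,c,_ in blue(im): print(b,c,onz(im,*c,.055))
```

```text
[0.52886809 0.10631715 0.05044575] [ 179.17039452    1.26549272 -178.88389934] [ 0.36203569 -0.43651572  0.23942896] 0.8465046139810466
[ 290  219   64   64 3148] [321.43519695 251.4139136 ] [0.5313922 0.1084316 0.055    ]
```

View pics/w7.png

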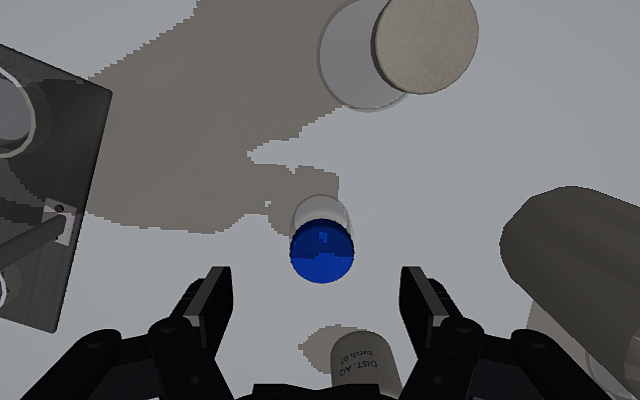

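The jar is still upright at (0.531, 0.108), with its lid at (321,251), and the fingers now straddle it. I'll descend in steps, watching the force.

Request:
{"api": "apply_moves", "payload": {
  "targets": [
    [1,-0.1,0.2,1.5,0],
    [1,0,0,1.5,0],
    [1,0,0,1.5,0],
    [1,0,0,0.5,0],
    [1,0,0,0,0]
  ]
}}

```text
time: 6.55
tool_pos: [0.5309, 0.109, -0.0021]
eef_rot: [179.2, 1.2, -178.9]
wrist_force: [-0.2, 0.3, -0.8]
width: 1.004
```

Run:
```python
from h import *
s,im=wrist('w8'); print(s['tool_pos'],s['eef_rot'],s['wrist_force'],s['width'])
for b,c,_ in blue(im): print(b,c,onz(im,*c,.055))
M=R.from_euler('xyz',s['eef_rot'],degrees=True).as_matrix(); print('tip',s['tool_pos']-M[:,2]*.052)
```

```text
[ 0.53093971  0.10904944 -0.00209393] [ 179.21034257    1.20963591 -178.87920783] [-0.24150215  0.28054408 -0.80763768] 1.0044744296289163
[ 275  260   88   86 5861] [318.12455212 303.36614912] [0.53012779 0.10818495 0.055     ]
tip [0.52985629 0.10831146 0.04988955]
```

View pics/w8.png

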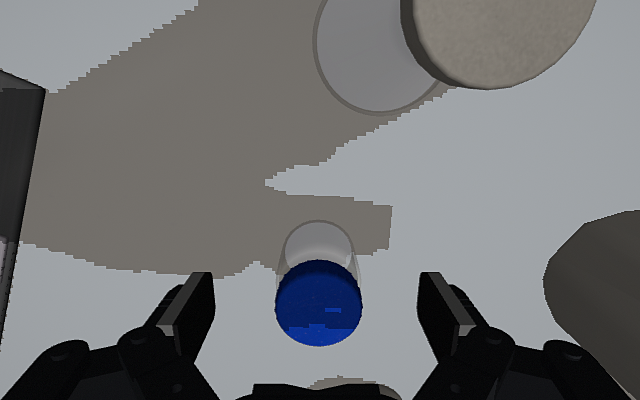

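The TCP reads -2 mm with no contact, which confirms the offset. Now down another 3 cm, watching for contact.

Request:
{"api": "apply_moves", "payload": {
  "targets": [
    [1,0,0,0.8,0],
    [1,0,0,0.8,0],
    [1,0,0,0.8,0],
    [1,0,0,0.4,0],
    [1,0,0,0,0]
  ]
}}

```text
time: 7.1
tool_pos: [0.533, 0.1101, -0.0305]
eef_rot: [179.1, 1.4, -178.9]
wrist_force: [0.4, 0.1, 0.2]
width: 1.001
```

Run:
```python
from h import *
s,im=wrist('w9'); print(s['tool_pos'],s['eef_rot'],s['wrist_force'],s['width'])
for b,c,_ in blue(im): print(b,c,onz(im,*c,.055))
M=R.from_euler('xyz',s['eef_rot'],degrees=True).as_matrix(); print('tip',s['tool_pos']-M[:,2]*.052)
```

```text
[ 0.53296354  0.11012185 -0.03052378] [ 179.12053637    1.40708611 -178.87188162] [0.44949878 0.09867255 0.18313346] 1.0005426895574259
[ 264  295  108   95 8214] [317.07268079 344.21670319] [0.52731476 0.10807597 0.055     ]
tip [0.53170275 0.10929873 0.02145441]
```

View pics/w9.png

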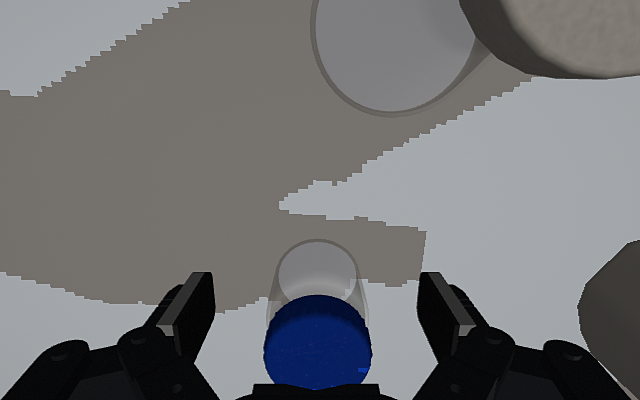

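The fingers are around the jar body now, so I'm going slightly lower and closing.

Request:
{"api": "apply_moves", "payload": {
  "targets": [
    [1,0.1,-0.1,0.4,0],
    [0,0,0,0,0],
    [-0.3,0,0,0,0],
    [-0.6,0,0,0,0],
    [-1,0,0,0,0],
    [-1,0,0,0,0],
    [-1,0,0,0,0]
  ]
}}

```text
time: 7.85
tool_pos: [0.533, 0.1096, -0.0335]
eef_rot: [179.1, 1.6, -178.9]
wrist_force: [0.5, -0.9, -1.5]
width: 0.441
```

Run:
```python
from h import *
s,im=wrist('w10'); print(s['tool_pos'],s['eef_rot'],s['wrist_force'],s['width'])
```

```text
[ 0.53297427  0.10958356 -0.03346896] [ 179.05455787    1.5561792  -178.85195628] [ 0.54564616 -0.87551629 -1.53836837] 0.44069813016550025
```

View pics/w10.png

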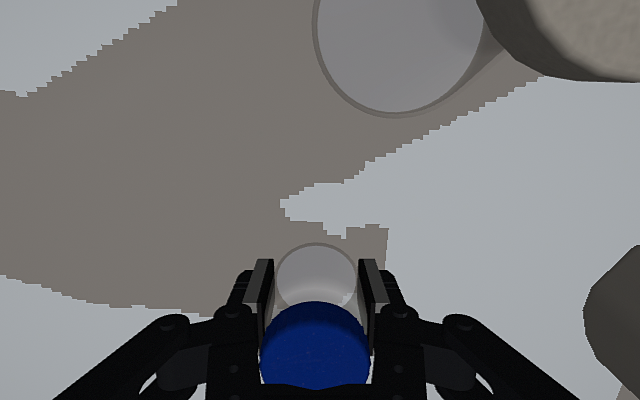

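The grip is good: width 0.44 matches the 40 mm jar, with the jar between the pads. I'm lifting gently first and then checking.

Request:
{"api": "apply_moves", "payload": {
  "targets": [
    [-1,0,0,-0.5,0],
    [-1,0,0,-1,0],
    [-1,0,0,-2,0],
    [-1,0,0,-2.5,0],
    [-1,0,0,-2.5,0],
    [-1,0,0,-2,0],
    [-1,0,0,-1,0],
    [-1,0,0,-0.5,0],
    [-1,0,0,0,0]
  ]
}}

```text
time: 8.8
tool_pos: [0.5288, 0.1069, 0.0947]
eef_rot: [179.0, 1.6, -178.9]
wrist_force: [0.7, 0.1, -1.3]
width: 0.437
```

Run:
```python
from h import *
s,im=wrist('w11'); print(s['tool_pos'],s['eef_rot'],s['wrist_force'],s['width'],s['joint_positions'])
```

```text
[0.52877404 0.10689602 0.09468157] [ 179.04854656    1.56252243 -178.87395883] [ 0.67987424  0.06158068 -1.34724588] 0.4369324871034533 [  28.57912513   18.58382582  -20.98303957   -0.1654235   -48.60811757
 -117.3327069 ]
```

View pics/w11.png

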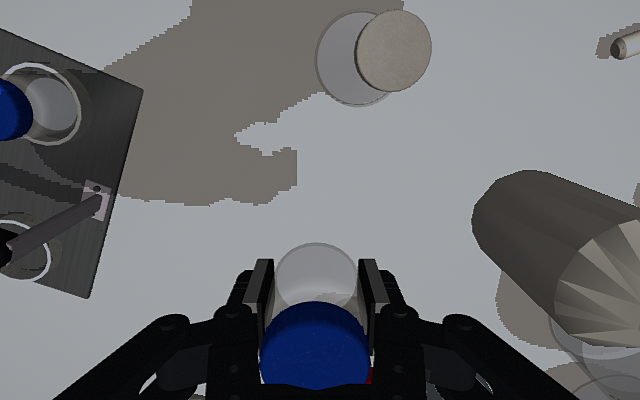

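The jar has come up with the gripper. Next I'm carrying it over the free nest, staying above the handle.

Request:
{"api": "apply_moves", "payload": {
  "targets": [
    [-1,-0.4,-1.2,0,0],
    [-1,-0.5,-2.5,0,0],
    [-1,-0.5,-2.8,0,0],
    [-1,-0.5,-2.8,0,0],
    [-1,-0.5,-2.8,0,0],
    [-1,-0.5,-2.8,0,0],
    [-1,-0.5,-2.8,0,0],
    [-1,-0.5,-2.5,0,0],
    [-1,-0.5,-1.5,0,0],
    [-1,0,-0.5,0,0]
  ]
}}

```text
time: 9.85
tool_pos: [0.5722, -0.1283, 0.0783]
eef_rot: [179.3, 0.1, -178.9]
wrist_force: [-0.0, 0.9, -0.1]
width: 0.436
```

Request:
{"api": "apply_moves", "payload": {
  "targets": [
    [-1,0,0,0,-0.12],
    [-1,0,0,0,-0.14],
    [-1,0,0,0,-0.14],
    [-1,0,0,0,-0.14],
    [-1,0,0,0,-0.14],
    [-1,0,0,0,-0.14],
    [-1,0,0,0,-0.14],
    [-1,0,0,0,-0.14],
    [-1,0,0,0,-0.14],
    [-1,0,0,0,-0.14]
  ]
}}

```text
time: 10.85
tool_pos: [0.563, -0.1285, 0.0674]
eef_rot: [178.7, 0.7, -96.7]
wrist_force: [-0.3, 0.3, 0.1]
width: 0.434
```

Request:
{"api": "apply_moves", "payload": {
  "targets": [
    [-1,0,0,0,-0.14],
    [-1,0,0,0,-0.14],
    [-1,0,0,0,-0.14],
    [-1,0,0,0,-0.14],
    [-1,0,0,0,-0.14],
    [-1,0,0,0,-0.14],
    [-1,0,0,0,-0.14],
    [-1,0,0,0,-0.14],
    [-1,0,0,0,0],
    [-1,0,0,0,0]
  ]
}}

```text
time: 11.85
tool_pos: [0.5547, -0.1259, 0.0584]
eef_rot: [179.6, 2.5, -29.7]
wrist_force: [0.2, 0.7, -0.1]
width: 0.435
```

Run:
```python
from h import *
s,im=wrist('w12'); print(s['tool_pos'],s['eef_rot'],s['wrist_force'],s['width'],s['joint_positions'])
print('nest px',proj(im,(.5747,-.126,.005)),proj(im,(.5747,-.126,.019)))
```

```text
[ 0.5546868  -0.12589684  0.05843389] [179.61589857   2.5336266  -29.72750763] [ 0.16717179  0.71088287 -0.14937324] 0.434983879300292 [  2.89084919  25.69106811 -15.2228575   -1.33242839 -51.43498943
  58.24215715]
nest px (np.float64(299.36227044012145), np.float64(185.64025398331424)) (np.float64(298.5526297983337), np.float64(192.14415125296446))
```

View pics/w12.png

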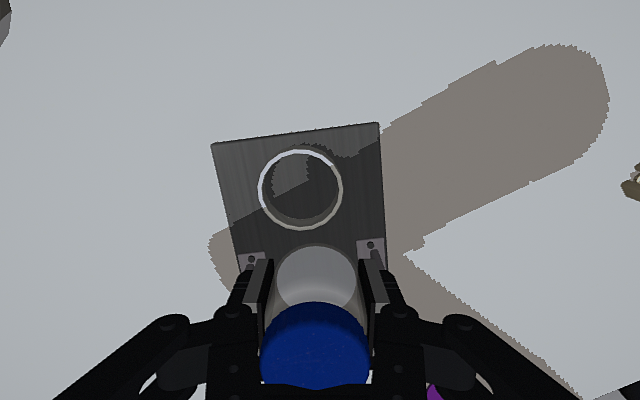

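The ring rim is in view at about (300,190). I'll fit it with an ellipse to get the nest centre, and get the jar base centre from its outline at about (316,280).

```bash
cat >> h.py <<'E'
def ringfit(im,box,name,th=185):
    x0,y0,x1,y1=box; c=im['color'][y0:y1,x0:x1]; g=cv2.cvtColor(c,cv2.COLOR_BGR2GRAY)
    m=(g>th).astype(np.uint8)*255; m=cv2.morphologyEx(m,cv2.MORPH_CLOSE,np.ones((3,3)))
    cs,_=cv2.findContours(m,cv2.RETR_EXTERNAL,cv2.CHAIN_APPROX_NONE); k=max(cs,key=lambda q:cv2.contourArea(cv2.convexHull(q)))
    e=cv2.fitEllipse(cv2.convexHull(k)); o=cv2.resize(c,None,fx=4,fy=4); 
    (cx,cy),(a,b),t=e; cv2.ellipse(o,((cx*4+1.5,cy*4+1.5),(a*4,b*4),t),(0,0,255),1); cv2.imwrite(f'pics/{name}.png',o)
    return (cx+x0,cy+y0),(a,b),t
E
python3 - <<'E'
from h import *
im=np.load('w12.npy',allow_pickle=True).item()
e=ringfit(im,(245,140,355,240),'rf12'); print(e); print(onz(im,*e[0],.019))
# plate far corners
print(onz(im,212,144,.005),onz(im,379,123,.005))
E
```

```text
((298.2948913574219, 186.4352264404297), (73.8271713256836, 81.75257873535156), 78.74071502685547)
[ 0.5780502  -0.12779764  0.019     ]
[ 0.62684241 -0.09143135  0.005     ] [ 0.58530499 -0.19088537  0.005     ]
```

View pics/rf12.png

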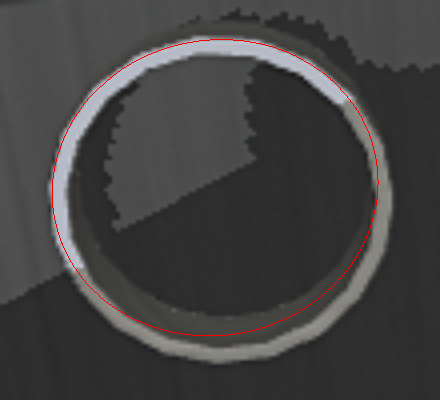

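Run:
```python
from h import *
im=np.load('w12.npy',allow_pickle=True).item()
e=ringfit(im,(245,140,355,240),'rf12b',th=125); print(e); print(onz(im,*e[0],.019), onz(im,300.2,190,.019))
M=R.from_euler('xyz',[179.055,1.556,-178.852],degrees=True).as_matrix()
b=M.T@(np.array([.531,.108,0])-[.53297,.10958,-.03347]); print('jar base in tool',b, 'jar axis in tool',M.T@[0,0,1])
# from image: base plane perpendicular tool z at -.0335
Tc=np.array(im['tool_from_camera']); d=Tc[:3,:3]@np.array([(316-im['cx'])/im['fx'],(281-im['cy'])/im['fy'],1]); o=Tc[:3,3]; print('img base',o+d*(-.0335-o[2])/d[2])
h=cv2.resize(im['color'][235:320,250:380],None,fx=5,fy=5,interpolation=cv2.INTER_CUBIC); cv2.imwrite('pics/jb.png',h)
```

```text
((299.62659454345703, 189.20768356323242), (80.6676025390625, 85.07632446289062), 98.54156494140625)
[ 0.57604756 -0.12759151  0.019     ] [ 0.5754122  -0.12763862  0.019     ]
jar base in tool [ 0.00109168 -0.0009873  -0.03353284] jar axis in tool [-0.02715399  0.01648653 -0.9994953 ]
img base [-0.00317417  0.00097327 -0.0335    ]
```

View pics/jb.png

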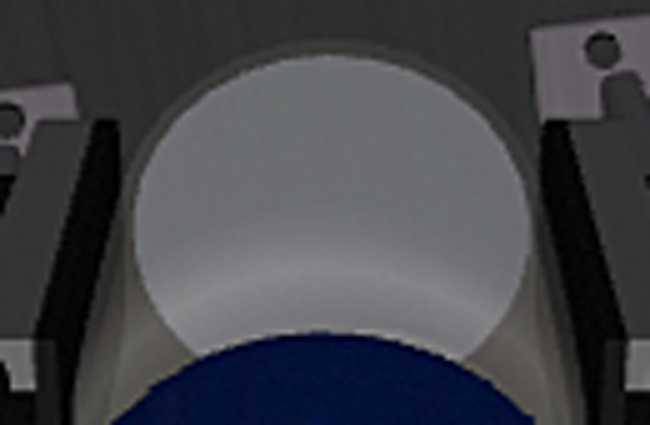

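Request:
{"api": "apply_moves", "payload": {
  "targets": [
    [-1,0,0,-0.15,-0.07],
    [-1,0,0,-0.15,-0.06],
    [-1,0,0,-0.1,0],
    [-1,0,0,-0.1,0]
  ]
}}

```text
time: 12.3
tool_pos: [0.554, -0.1257, 0.0626]
eef_rot: [179.9, 2.7, -22.5]
wrist_force: [-0.7, 0.8, -0.2]
width: 0.433
```

```bash
cat >> h.py <<'E'
def jar(s,b=(0,0,-.0335)):
    M=R.from_euler('xyz',s['eef_rot'],degrees=True).as_matrix(); p=s['tool_pos']+M@np.array(b); a=M@np.array([-.027,.0165,-.9995])
    print('jar base',np.round(p,4),'axis',np.round(a,3)); sh=M.T@(np.array([.575,-.127,p[2]])-p)*100; print('shift cm tool to nest',np.round(sh,2)); return p
E
python3 - <<'E'
from h import *
s=r.sense(); print(s['tool_pos'],s['eef_rot'],s['wrist_force'],s['width']); jar(s)
E
```

```text
[ 0.55401246 -0.12571896  0.06260396] [179.89886605   2.68591778 -22.46932955] [-0.66505489  0.78069157 -0.21085745] 0.43263704881579995
jar base [ 0.5555 -0.1263  0.0961] axis [ 0.013 -0.021  1.   ]
shift cm tool to nest [ 1.83 -0.68 -0.09]
```

Request:
{"api": "apply_moves", "payload": {
  "targets": [
    [-1,0.9,-0.3,-0.1,0],
    [-1,0.9,-0.3,-0.1,0],
    [-1,0.1,-0.05,1.2,0],
    [-1,0,0,1.5,0],
    [-1,0,0,1.3,0],
    [-1,0,0,0.5,0],
    [-1,0,0,0,0]
  ]
}}

```text
time: 13.0
tool_pos: [0.5749, -0.1263, 0.0143]
eef_rot: [179.9, 2.7, -22.8]
wrist_force: [0.5, 0.8, 0.1]
width: 0.435
```

Run:
```python
from h import *
s,im=wrist('w14'); print(s['tool_pos'],s['eef_rot'],s['wrist_force'],s['width']); jar(s)
cv2.imwrite('pics/w14c.png',cv2.resize(im['color'][180:400,200:440],None,fx=2.7,fy=2.7))
```

```text
[ 0.57486921 -0.12631382  0.01431601] [179.89132086   2.71405306 -22.77651551] [0.53198564 0.76255098 0.14101348] 0.4346516493245198
jar base [ 0.5764 -0.1269  0.0478] axis [ 0.013 -0.021  1.   ]
shift cm tool to nest [-0.12  0.06  0.01]
```

View pics/w14c.png

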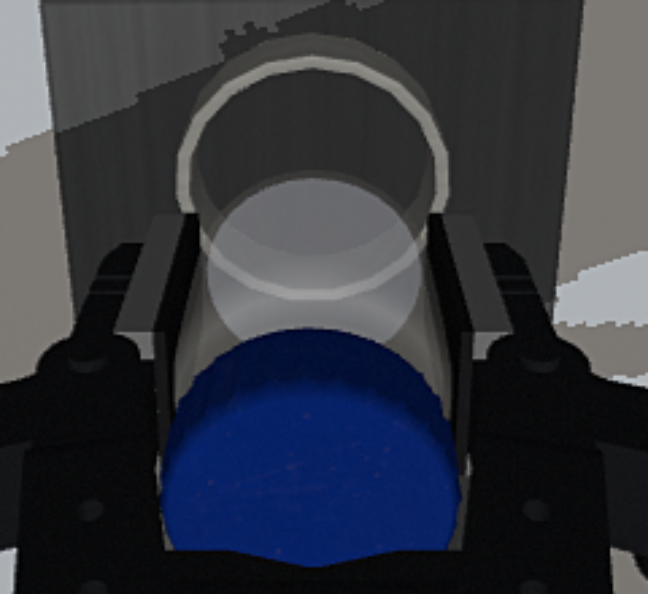

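Run:
```python
from h import *
im=np.load('w14.npy',allow_pickle=True).item()
print(onz(im,315.7,245.3,.019))
# jar bottom disc centre crop (314,~262 widest) 
for v in (258,268): print(onz(im,200+314/2.7,180+v/2.7,.049))
```

```text
[ 0.57631973 -0.12789665  0.019     ]
[ 0.57616973 -0.12807452  0.049     ]
[ 0.57436552 -0.12731895  0.049     ]
```

Request:
{"api": "apply_moves", "payload": {
  "targets": [
    [-1,-0.05,0,0.7,0],
    [-1,0,0,0.7,0],
    [-1,0,0,0.3,0],
    [-1,0,0,0,0]
  ]
}}

```text
time: 13.45
tool_pos: [0.5747, -0.1258, -0.0026]
eef_rot: [180.0, 2.6, -22.8]
wrist_force: [-0.5, -0.5, -0.6]
width: 0.436
```

Run:
```python
from h import *
s,im=wrist('w15'); print(s['tool_pos'],s['eef_rot'],s['wrist_force'],s['width']); jar(s)
cv2.imwrite('pics/w15c.png',cv2.resize(im['color'][180:400,200:440],None,fx=2.7,fy=2.7))
```

```text
[ 0.57472505 -0.12582918 -0.00259452] [179.95180597   2.56072868 -22.77429952] [-0.47181216 -0.45614082 -0.64548828] 0.436414536812722
jar base [ 0.5761 -0.1264  0.0309] axis [ 0.01  -0.021  1.   ]
shift cm tool to nest [-0.08  0.1   0.  ]
```

View pics/w15c.png

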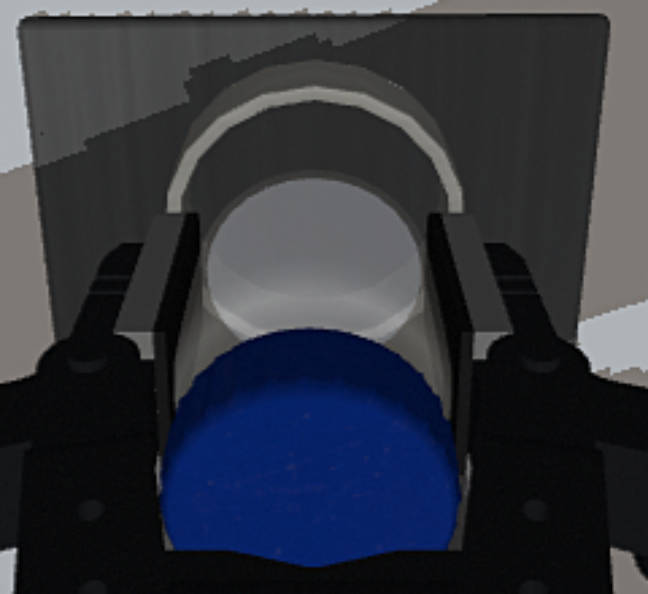

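Something I need to fix first: at the 0.44 opening, the pad tips sit only about 7.5 mm above the jar base. The nest wall is 14 mm high, so the pads would land on the ring with the jar still about 6 mm above the floor. Dropping it that far isn't gentle, so I'll set the jar down on the clear bench 9 cm further along own x and regrip it 10 mm higher.

Request:
{"api": "apply_moves", "payload": {
  "targets": [
    [-1,0,0,-1,0],
    [-1,0,0,-1.5,0],
    [-1,1,0,-0.6,0],
    [-1,2,0,-0.1,0],
    [-1,2,0,-0.1,0],
    [-1,2,0,-0.1,0],
    [-1,1.2,0,-0.1,0],
    [-1,0.5,0,0,0],
    [-1,0,0,0,0]
  ]
}}

```text
time: 14.4
tool_pos: [0.6624, -0.1617, 0.0403]
eef_rot: [-179.9, 1.9, -22.7]
wrist_force: [-0.3, 0.0, -1.0]
width: 0.436
```

Run:
```python
from h import *
s,im=wrist('w16'); print(s['tool_pos'],s['eef_rot'],s['wrist_force'],s['width']); jar(s)
```

```text
[ 0.66240289 -0.16169385  0.04027515] [-179.87429641    1.9313183   -22.67863964] [-0.27329242  0.0458039  -0.99693036] 0.43582703826884944
jar base [ 0.6634 -0.1622  0.0738] axis [-0.001 -0.02   1.   ]
shift cm tool to nest [-9.51  0.16  0.32]
```

View pics/w16.png

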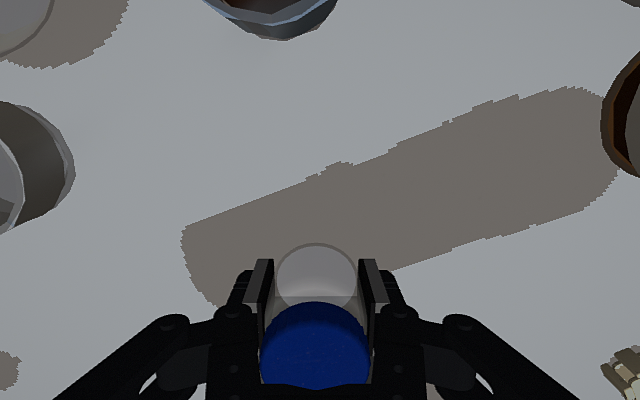

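It's clear bench below, so I'm lowering the jar to it.

Request:
{"api": "apply_moves", "payload": {
  "targets": [
    [-1,0,0,1.2,0],
    [-1,0,0,2,0],
    [-1,0,0,2,0],
    [-1,0,0,1,0],
    [-1,0,0,0.3,0],
    [-1,0,0,0,0]
  ]
}}

```text
time: 15.05
tool_pos: [0.6564, -0.1589, -0.0278]
eef_rot: [-179.9, 2.1, -22.6]
wrist_force: [0.2, 0.0, -0.6]
width: 0.44
```

Run:
```python
from h import *
s=r.sense(); print(s['tool_pos'],s['eef_rot'],s['wrist_force'],s['width']); jar(s)
```

```text
[ 0.65639753 -0.15886792 -0.02775744] [-179.89024923    2.0904926   -22.6216335 ] [ 0.22958972  0.00771836 -0.56225935] 0.4396203368292515
jar base [ 0.6575 -0.1594  0.0057] axis [ 0.002 -0.021  1.   ]
shift cm tool to nest [-8.86  0.18  0.32]
```

Request:
{"api": "apply_moves", "payload": {
  "targets": [
    [-1,0,0,0.25,0],
    [-1,0,0,0.2,0],
    [-1,0,0,0.1,0],
    [-1,0,0,0,0]
  ]
}}

```text
time: 15.45
tool_pos: [0.6579, -0.1588, -0.0312]
eef_rot: [-179.8, 1.9, -22.6]
wrist_force: [0.0, -0.4, -0.8]
width: 0.437
```

Run:
```python
from h import *
s=r.sense(); print(s['tool_pos'],s['eef_rot'],s['wrist_force'],s['width']); jar(s)
```

```text
[ 0.65787091 -0.15882204 -0.03123677] [-179.81931587    1.85355298  -22.58701909] [ 0.01130804 -0.37275935 -0.8097926 ] 0.4373956964230442
jar base [ 0.6588 -0.1593  0.0022] axis [-0.003 -0.02   1.   ]
shift cm tool to nest [-8.98  0.24  0.29]
```

Request:
{"api": "apply_moves", "payload": {
  "targets": [
    [-1,0,0,0.2,0],
    [-1,0,0,0.1,0],
    [-1,0,0,0.0,0],
    [0.6,0,0,0,0],
    [0.6,0,0,0,0],
    [0.6,0,0,0,0]
  ]
}}

```text
time: 16.05
tool_pos: [0.6588, -0.159, -0.0332]
eef_rot: [-179.8, 1.7, -22.6]
wrist_force: [-0.9, 0.1, 0.5]
width: 0.8
```

Run:
```python
from h import *
s,im=wrist('w17'); print(s['tool_pos'],s['eef_rot'],s['wrist_force'],s['width']); jar(s)
for b,c,_ in blue(im): print(b,c,onz(im,*c,.055))
```

```text
[ 0.65882492 -0.15900052 -0.03320018] [-179.78368896    1.71086294  -22.57503113] [-0.85551125  0.14422878  0.46804576] 0.7997363482188165
jar base [ 6.597e-01 -1.595e-01  3.000e-04] axis [-0.005 -0.02   1.   ]
shift cm tool to nest [-9.06  0.25  0.27]
[ 258  303  111   87 7588] [313.23418556 348.75039536] [ 0.66562669 -0.1623745   0.055     ]
```

View pics/w17.png

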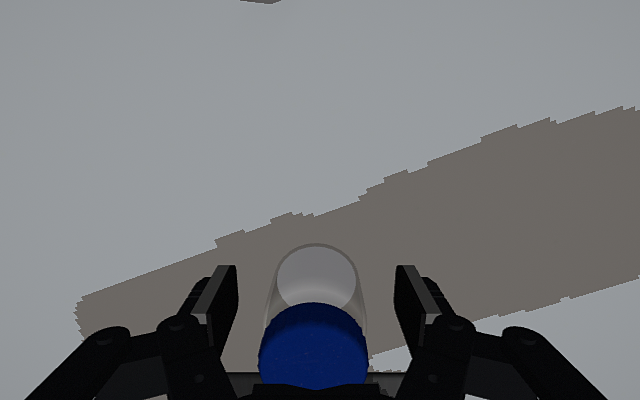

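The jar is standing on the bench. I'm raising 1 cm and regripping.

Request:
{"api": "apply_moves", "payload": {
  "targets": [
    [0.6,0,0,-0.6,0],
    [0.6,0,0,-0.55,0],
    [0.6,0,0,0,0]
  ]
}}

```text
time: 16.4
tool_pos: [0.6595, -0.1593, -0.0205]
eef_rot: [-179.8, 1.7, -22.6]
wrist_force: [0.0, -0.3, 0.4]
width: 0.802
```

Run:
```python
from h import *
s=r.sense(); print(s['tool_pos'],s['eef_rot'],s['wrist_force'],s['width']); jar(s)
print(toolshift(s,(.6595,-.1592,-.0225)))
```

```text
[ 0.65945361 -0.1592546  -0.0204631 ] [-179.78370864    1.67857648  -22.56570049] [ 0.02493431 -0.30471841  0.35138948] 0.8024075706168802
jar base [ 0.6603 -0.1597  0.013 ] axis [-0.006 -0.02   1.   ]
shift cm tool to nest [-9.13  0.25  0.27]
[ 0.00815406 -0.00605339  0.20356315]
```

Request:
{"api": "apply_moves", "payload": {
  "targets": [
    [0,0,0,0.1,0],
    [-0.3,0,0,0,0],
    [-1,0,0,0,0],
    [-1,0,0,0,0],
    [-1,0,0,0,0],
    [-1,0,0,0,0]
  ]
}}

```text
time: 17.0
tool_pos: [0.6601, -0.1593, -0.0204]
eef_rot: [-179.8, 1.6, -22.6]
wrist_force: [0.6, 0.5, 1.2]
width: 0.424
```

Run:
```python
from h import *
s,im=wrist('w18'); print(s['tool_pos'],s['eef_rot'],s['wrist_force'],s['width'])
M=R.from_euler('xyz',s['eef_rot'],degrees=True).as_matrix(); print('up in tool',M.T@[0,0,1])
```

```text
[ 0.66009354 -0.15931178 -0.02041645] [-179.75179532    1.5745921   -22.5540695 ] [0.62512097 0.46654503 1.16538291] 0.42350419884031304
up in tool [-0.02747836 -0.00433034 -0.99961302]
```

View pics/w18.png

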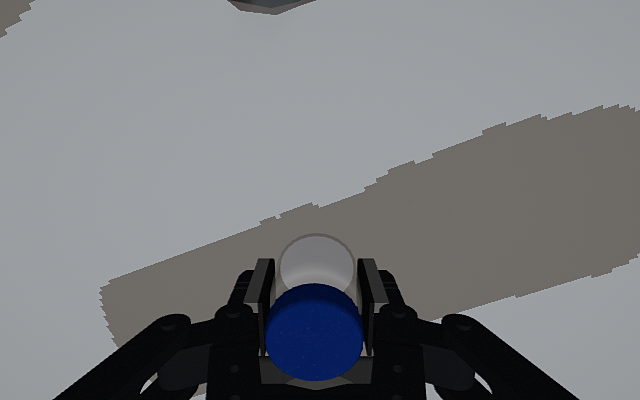

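The regrip looks good. I'm lifting, moving back 9 cm, then measuring.

Request:
{"api": "apply_moves", "payload": {
  "targets": [
    [-1,0,0,-0.5,0],
    [-1,0,0,-1.5,0],
    [-1,0,0,-2,0],
    [-1,-0.5,0,-1,0],
    [-1,-2,0,-0.3,0],
    [-1,-2,0,-0.1,0],
    [-1,-2,0,-0.1,0],
    [-1,-1.5,0,-0.1,0],
    [-1,-0.7,0,-0.1,0],
    [-1,0,0,0,0]
  ]
}}

```text
time: 18.05
tool_pos: [0.5769, -0.1252, 0.0457]
eef_rot: [-179.6, 1.5, -22.6]
wrist_force: [0.4, 0.0, -0.6]
width: 0.433
```

```bash
cat >> h.py <<'E'
def jar2(s,b=(0,0,-.0204),nest=(.5755,-.1273)):
    M=R.from_euler('xyz',s['eef_rot'],degrees=True).as_matrix(); p=s['tool_pos']+M@np.array(b); a=M@np.array([-.0275,-.0043,-.9996])
    print('jar base',np.round(p,4),'axis',np.round(a,3)); sh=M.T@(np.array([*nest,p[2]])-p)*100; print('shift cm tool to nest',np.round(sh,2)); return p
E
python3 - <<'E'
from h import *
s,im=wrist('w19'); print(s['tool_pos'],s['eef_rot'],s['wrist_force'],s['width']); jar2(s)
cv2.imwrite('pics/w19c.png',cv2.resize(im['color'][150:400,190:450],None,fx=2.4,fy=2.4))
E
```

```text
[ 0.5769018  -0.12519838  0.04565743] [-179.64826705    1.49404846  -22.62963628] [ 0.4478458   0.02429973 -0.56662966] 0.43255567336808237
jar base [ 0.5773 -0.1255  0.0661] axis [-0.002 -0.001  1.   ]
shift cm tool to nest [-0.1   0.24  0.  ]
```

View pics/w19c.png

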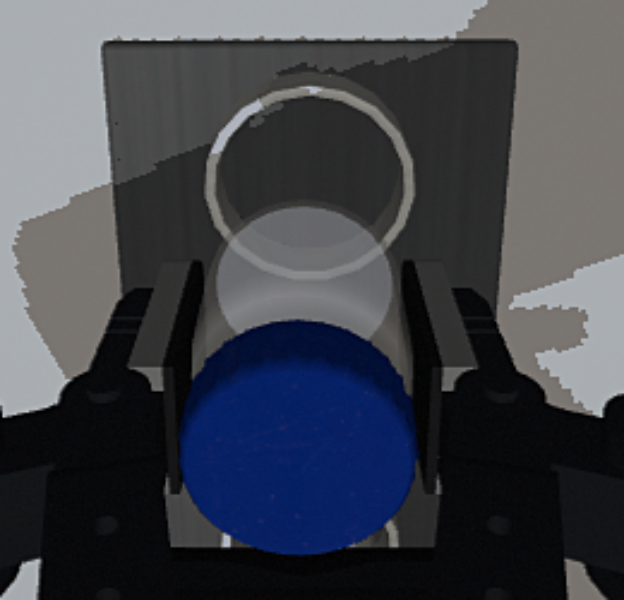

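Run:
```python
from h import *
im=np.load('w19.npy',allow_pickle=True).item()
print('ring',onz(im,319.2,225.4,.019))
print('base img', onz(im,190+304/2.4,150+287/2.4,.067), onz(im,190+304/2.4,150+280/2.4,.067))
print(onz(im,190+103/2.4,150+42/2.4,.005),onz(im,190+517/2.4,150+42/2.4,.005))
```

```text
ring [ 0.57607774 -0.12800214  0.019     ]
base img [ 0.57319253 -0.12529862  0.067     ] [ 0.57469903 -0.12592488  0.067     ]
[ 0.62765291 -0.09080971  0.005     ] [ 0.58625727 -0.1905455   0.005     ]
```

Request:
{"api": "apply_moves", "payload": {
  "targets": [
    [-1,-0.1,0.2,0.8,0],
    [-1,0,0,1.3,0],
    [-1,0,0,1.0,0],
    [-1,0,0,0.4,0],
    [-1,0,0,0,0]
  ]
}}

```text
time: 18.6
tool_pos: [0.5761, -0.1272, 0.0058]
eef_rot: [-179.7, 1.5, -22.7]
wrist_force: [0.1, 0.4, -1.0]
width: 0.431
```

Run:
```python
from h import *
s,im=wrist('w20'); print(s['tool_pos'],s['eef_rot'],s['wrist_force'],s['width']); jar2(s)
cv2.imwrite('pics/w20c.png',cv2.resize(im['color'][150:400,190:450],None,fx=2.4,fy=2.4))
```

```text
[ 0.5760796  -0.12722813  0.00576342] [-179.68701231    1.53909391  -22.70062169] [ 0.11507515  0.4338825  -1.03375568] 0.4307464264012544
jar base [ 0.5765 -0.1275  0.0262] axis [-0.001 -0.001  1.   ]
shift cm tool to nest [-0.11  0.02  0.  ]
```

View pics/w20c.png

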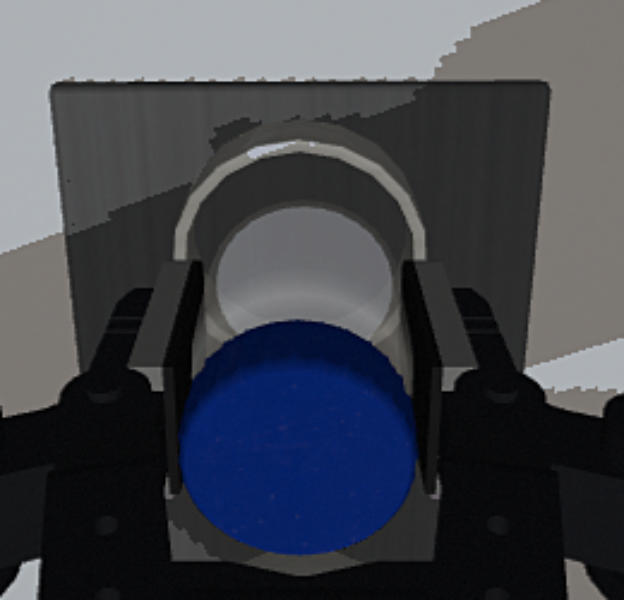

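It's aligned, so I'm lowering into the ring in small steps.

Request:
{"api": "apply_moves", "payload": {
  "targets": [
    [-1,-0.05,-0.05,0.5,0],
    [-1,0,0,0.5,0],
    [-1,0,0,0.4,0],
    [-1,0,0,0.2,0],
    [-1,0,0,0,0]
  ]
}}

```text
time: 19.15
tool_pos: [0.5763, -0.1263, -0.0109]
eef_rot: [-179.7, 1.4, -22.7]
wrist_force: [0.8, -0.0, -0.1]
width: 0.431
```

Run:
```python
from h import *
s,im=wrist('w21'); print(s['tool_pos'],s['eef_rot'],s['wrist_force'],s['width']); jar2(s)
cv2.imwrite('pics/w21c.png',cv2.resize(im['color'][150:400,190:450],None,fx=2.4,fy=2.4))
```

```text
[ 0.5763162  -0.12625281 -0.0108698 ] [-179.65865533    1.44723538  -22.68333465] [ 0.84358229 -0.01936481 -0.1439099 ] 0.4305094283700606
jar base [ 0.5767 -0.1266  0.0095] axis [-0.003 -0.001  1.   ]
shift cm tool to nest [-0.09  0.12  0.  ]
```

View pics/w21c.png

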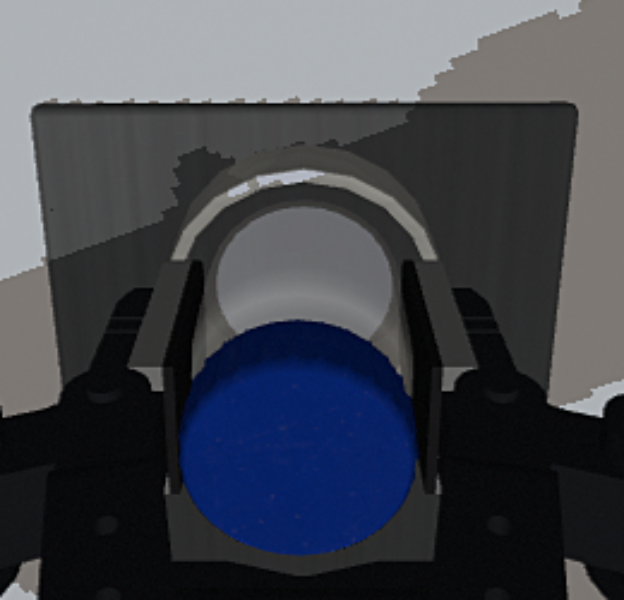

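Request:
{"api": "apply_moves", "payload": {
  "targets": [
    [-1,0,0.05,0.2,0],
    [-1,0,0,0.15,0],
    [-1,0,0,0,0]
  ]
}}

```text
time: 19.5
tool_pos: [0.5765, -0.1267, -0.0139]
eef_rot: [-179.6, 1.4, -22.7]
wrist_force: [-0.3, 0.6, -0.5]
width: 0.428
```

Run:
```python
from h import *
s=r.sense(); print(s['tool_pos'],s['eef_rot'],s['wrist_force'],s['width']); jar2(s)
```

```text
[ 0.57654943 -0.12673755 -0.01391758] [-179.6301289     1.36945651  -22.67525017] [-0.28462802  0.6083256  -0.51406236] 0.42761384749935377
jar base [ 0.5769 -0.127   0.0065] axis [-0.004 -0.001  1.   ]
shift cm tool to nest [-0.12  0.08  0.  ]
```

Request:
{"api": "apply_moves", "payload": {
  "targets": [
    [-1,-0.05,0,0.15,0],
    [-1,0,0,0.05,0],
    [-1,0,0,0,0]
  ]
}}

```text
time: 19.8
tool_pos: [0.5764, -0.1265, -0.0154]
eef_rot: [-179.6, 1.3, -22.7]
wrist_force: [0.0, 0.2, 0.5]
width: 0.426
```

Request:
{"api": "apply_moves", "payload": {
  "targets": [
    [-1,0,0,0.1,0],
    [-1,0,0,0,0]
  ]
}}

```text
time: 20.0
tool_pos: [0.5767, -0.1265, -0.0153]
eef_rot: [-179.6, 1.3, -22.6]
wrist_force: [-0.9, 0.0, 0.5]
width: 0.429
```

Request:
{"api": "apply_moves", "payload": {
  "targets": [
    [0.3,0,0,0,0],
    [0.3,0,0,0,0],
    [0.3,0,0,0,0],
    [0.5,0,0,0,0]
  ]
}}

```text
time: 20.4
tool_pos: [0.5768, -0.1265, -0.0156]
eef_rot: [-179.6, 1.3, -22.6]
wrist_force: [0.1, 0.7, 0.3]
width: 0.754
```

Run:
```python
from h import *
s,im=wrist('w22'); print(s['tool_pos'],s['eef_rot'],s['wrist_force'],s['width']); jar2(s)
cv2.imwrite('pics/w22c.png',cv2.resize(im['color'][150:400,190:450],None,fx=2.4,fy=2.4))
```

```text
[ 0.57682695 -0.12653215 -0.01564521] [-179.60506393    1.26154463  -22.63984063] [0.0684076  0.72232396 0.28356804] 0.7538973060810513
jar base [ 0.5772 -0.1268  0.0047] axis [-0.006 -0.     1.   ]
shift cm tool to nest [-0.14  0.11  0.  ]
```

View pics/w22c.png

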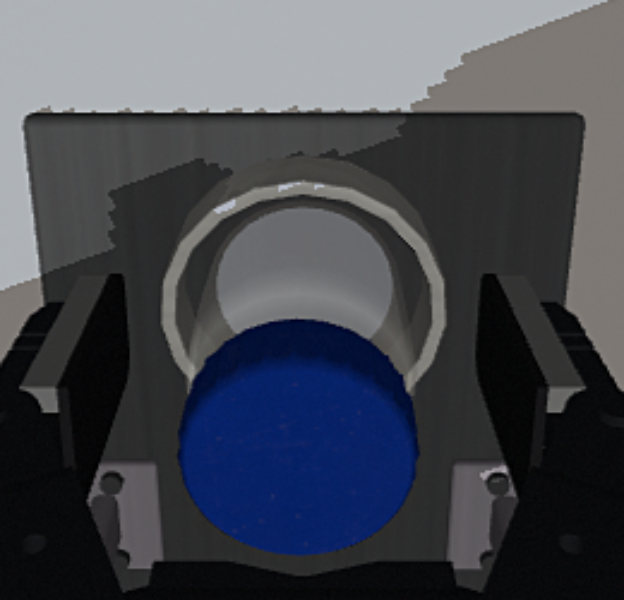

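The jar is standing inside the ring with the fingers clear of it. I'm rising straight up, fully open.

Request:
{"api": "apply_moves", "payload": {
  "targets": [
    [1,0,0,-0.5,0],
    [1,0,0,-1,0],
    [1,0,0,-1.5,0],
    [1,0,0,-1.5,0],
    [1,0,0,-1.5,0],
    [1,0,0,-2,0],
    [1,0,0,-2,0],
    [1,0,0,-1,0],
    [1,0,0,-0.5,0],
    [1,0,0,0,0]
  ]
}}

```text
time: 21.45
tool_pos: [0.5795, -0.1286, 0.1095]
eef_rot: [-179.5, 1.0, -22.6]
wrist_force: [0.5, 0.1, -0.2]
width: 0.999
```

Run:
```python
from h import *
s,im=wrist('w23'); print(s['tool_pos'],s['eef_rot'],s['wrist_force'],s['width'])
for b,c,_ in blue(im): print(b,c,onz(im,*c,.06))
print(toolshift(s,(.5195,-.1035,.09)))
```

```text
[ 0.57953876 -0.12862411  0.10950986] [-179.54130448    1.03910241  -22.6244269 ] [ 0.46396149  0.13967516 -0.22511615] 0.998843995792816
[ 290  192   51   52 2042] [314.90597453 218.14740451] [ 0.57640562 -0.12726546  0.06      ]
[ 296  342   44   35 1285] [317.17431907 357.68326848] [ 0.46612799 -0.08317655  0.06      ]
[-6.47190077  0.00711417  2.06870146]
```

View pics/w23.png

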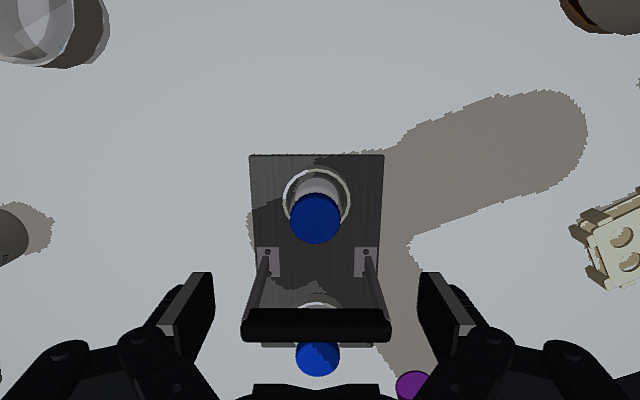

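Both jars are standing: lids at (315,218) and (317,358). The bar is at about (316,320). I'm moving over the handle and turning 90°.

Request:
{"api": "apply_moves", "payload": {
  "targets": [
    [1,-1.5,0,0,0.1],
    [1,-1.5,0,0,0],
    [1,-1.5,0,0,0],
    [1,-1.3,0,0,0],
    [1,-0.6,0,0,0],
    [1,0,0,-0.1,0.14],
    [1,0,0,-0.1,0.14],
    [1,0,0,-0.1,0.14],
    [1,0,0,-0.1,0.14],
    [1,0,0,-0.1,0.14]
  ]
}}

```text
time: 22.5
tool_pos: [0.5147, -0.0985, 0.1055]
eef_rot: [178.4, 1.4, -70.4]
wrist_force: [0.3, -0.0, -0.0]
width: 0.998
```

Request:
{"api": "apply_moves", "payload": {
  "targets": [
    [1,0,0,-0.1,0.14],
    [1,0,0,-0.1,0.14],
    [1,0,0,-0.1,0.14],
    [1,0,0,-0.1,0.14],
    [1,0,0,-0.1,0.14],
    [1,0,0,0,0],
    [1,0,0,0,0]
  ]
}}

```text
time: 23.2
tool_pos: [0.5137, -0.0991, 0.1055]
eef_rot: [177.4, -0.2, -112.1]
wrist_force: [-0.1, -0.7, 0.3]
width: 0.999
```

Run:
```python
from h import *
s,im=wrist('w24'); print(s['tool_pos'],s['eef_rot'],s['wrist_force'],s['width'])
for b,c,_ in blue(im): print(b,c,onz(im,*c,.06))
print(toolshift(s,(.5195,-.1035,.09)))
```

```text
[ 0.51367547 -0.09908315  0.10553869] [ 177.40477313   -0.19826662 -112.09345036] [-0.11545091 -0.6502668   0.31329088] 0.9990665168763039
[ 362  183   54   53 2155] [388.62180974 208.825058  ] [ 0.46457839 -0.08486205  0.06      ]
[ 188  186   55   54 2275] [214.64087912 212.47824176] [ 0.57235309 -0.1277774   0.06      ]
[ 0.18480379 -0.77547488  1.52096445]
```

View pics/w24.png

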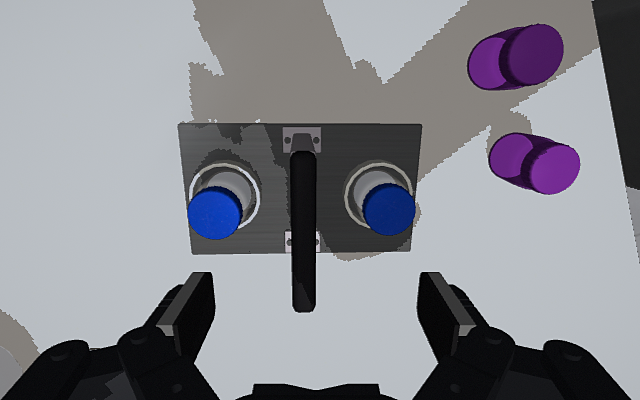

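Run:
```python
from h import *
im=np.load('w24.npy',allow_pickle=True).item()
g=cv2.cvtColor(im['color'],cv2.COLOR_BGR2GRAY); m=(g<28).astype(np.uint8)*255; m[:145]=0; m[320:]=0; m[:,:270]=0; m[:,340:]=0
cs,_=cv2.findContours(m,cv2.RETR_EXTERNAL,cv2.CHAIN_APPROX_NONE); k=max(cs,key=cv2.contourArea); print(cv2.boundingRect(k),cv2.minAreaRect(k))
a=onz(im,302.5,152,.104);b=onz(im,304,309,.104); print(a,b,np.linalg.norm(a-b),(a+b)/2)
d=a-b; print('bar dir',np.degrees(np.arctan2(d[1],d[0])))
M=R.from_euler('xyz',[177.405,-.198,-112.09],degrees=True).as_matrix(); tp=np.array([.51368,-.09908,.10554])
for h in (a,b,(a+b)/2): print('in tool',M.T@(h-tp)*100)
```

```text
(290, 151, 27, 161) ((303.0, 231.0), (160.0, 26.0), 90.0)
[ 0.50112282 -0.14902128  0.104     ] [ 0.53604477 -0.06342987  0.104     ] 0.09244150632334391 [ 0.5185838  -0.10622557  0.104     ]
bar dir -112.19583779797637
in tool [ 5.09919624 -0.72160081  0.13909412]
in tool [-4.14488342 -0.73721289  0.10640838]
in tool [ 0.47715641 -0.72940685  0.12275125]
```

The bar reads 92 mm (96 expected) at -112.2°, parallel to the tool as needed. I'm shifting y by -0.73 and x by +0.3, then descending.

Request:
{"api": "apply_moves", "payload": {
  "targets": [
    [1,0.15,-0.35,0,0],
    [1,0.15,-0.38,0,0],
    [1,0,0,1,0],
    [1,0,0,1.5,0],
    [1,0,0,1,0],
    [1,0,0,0,0]
  ]
}}

```text
time: 23.85
tool_pos: [0.5181, -0.1048, 0.0671]
eef_rot: [177.4, -0.2, -111.9]
wrist_force: [-0.4, -0.1, -0.3]
width: 0.996
```

Run:
```python
from h import *
s,im=wrist('w25'); print(s['tool_pos'],s['eef_rot'],s['wrist_force'],s['width'])
M=R.from_euler('xyz',s['eef_rot'],degrees=True).as_matrix(); print(M[:,2])
```

```text
[ 0.51805276 -0.10484929  0.06706917] [ 177.35388893   -0.1979061  -111.88228311] [-0.40182257 -0.0982339  -0.32080678] 0.9957682586584965
[-0.04412665  0.01400463 -0.99892778]
```

View pics/w25.png

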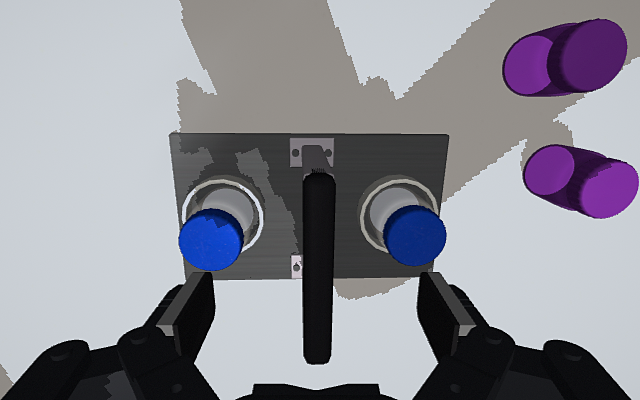

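The bar is centred at column 317 between the open pads. I'm descending 3.3 cm.

Request:
{"api": "apply_moves", "payload": {
  "targets": [
    [1,0,0,1.2,0],
    [1,0,0,1.2,0],
    [1,0,0,0.8,0],
    [1,0,0,0,0]
  ]
}}

```text
time: 24.3
tool_pos: [0.5177, -0.1044, 0.0337]
eef_rot: [177.5, -0.1, -111.9]
wrist_force: [-0.4, 0.4, -0.5]
width: 0.999
```

Run:
```python
from h import *
s,im=wrist('w26'); print(s['tool_pos'],s['eef_rot'],s['wrist_force'],s['width'])
M=R.from_euler('xyz',s['eef_rot'],degrees=True).as_matrix(); print('shut tip',s['tool_pos']-.042*M[:,2])
```

```text
[ 0.51767759 -0.10436657  0.03369388] [ 1.77496733e+02 -1.49201026e-01 -1.11850123e+02] [-0.35336249  0.35748557 -0.4611838 ] 0.9993002923446991
shut tip [ 0.51942088 -0.10494788  0.07565366]
```

View pics/w26.png

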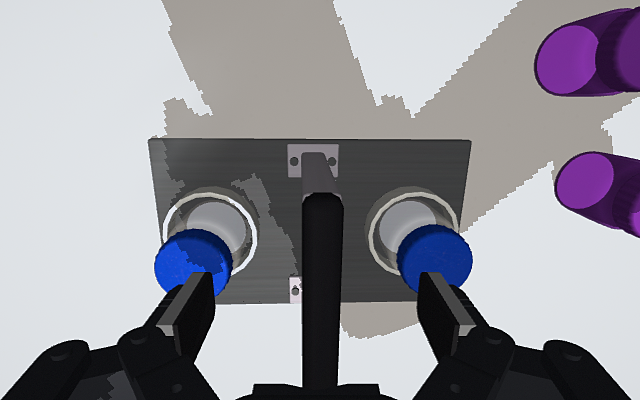

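Request:
{"api": "apply_moves", "payload": {
  "targets": [
    [0.5,0,0.15,0,0],
    [0,0,0,0,0],
    [-0.3,0,0,0,0],
    [-0.5,0,0,0,0],
    [-0.6,0,0,0,0],
    [-0.7,0,0,0,0],
    [-1,0,0,0,0],
    [-1,0,0,0,0],
    [-1,0,0,0,0]
  ]
}}

```text
time: 25.25
tool_pos: [0.5187, -0.1043, 0.0369]
eef_rot: [177.9, -0.0, -111.9]
wrist_force: [-1.2, -0.3, 0.1]
width: 0.156
```

Run:
```python
from h import *
s,im=wrist('w27'); print(s['tool_pos'],s['eef_rot'],s['wrist_force'],s['torque'],s['width'])
```

```text
[ 0.51867631 -0.10425834  0.03691827] [ 1.77886568e+02 -2.55463510e-02 -1.11869967e+02] [-1.21725778 -0.3196348   0.07342092] [-0.15138062 -0.08826555 -0.07049055] 0.15577091018358674
```

View pics/w27.png

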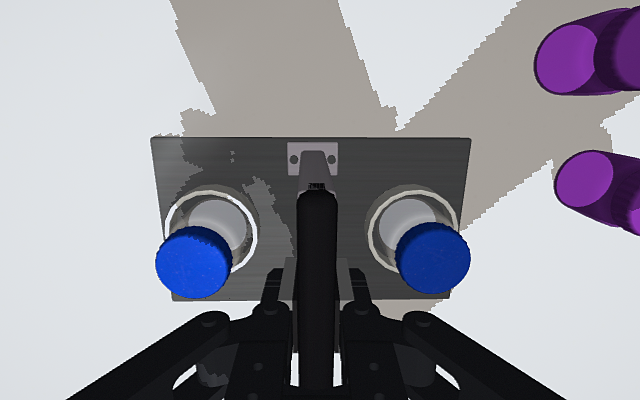

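I've gripped the bar (0.156 is about 13 mm), and both jars are in their nests. A gentle short lift first.

Request:
{"api": "apply_moves", "payload": {
  "targets": [
    [-1,0,0,-0.3,0],
    [-1,0,0,-0.5,0],
    [-1,0,0,-0.7,0],
    [-1,0,0,-0.7,0],
    [-1,0,0,-0.4,0],
    [-1,0,0,0,0]
  ]
}}

```text
time: 25.9
tool_pos: [0.5169, -0.1039, 0.0621]
eef_rot: [177.5, -0.1, -111.9]
wrist_force: [1.0, 0.6, -3.9]
width: 0.159
```

Run:
```python
from h import *
s,im=wrist('w28'); print(s['tool_pos'],s['eef_rot'],s['wrist_force'],s['torque'],s['width'])
im=r.get_image('scene'); cv2.imwrite('pics/s28.png',cv2.resize(im['color'][130:290,230:430],None,fx=3,fy=3))
```

```text
[ 0.51691164 -0.10391508  0.06210812] [ 1.77478414e+02 -1.12083701e-01 -1.11887695e+02] [ 1.0135332   0.62870511 -3.91266472] [-0.00424385 -0.18931493 -0.02705937] 0.15873629295842115
```

View pics/w28.png

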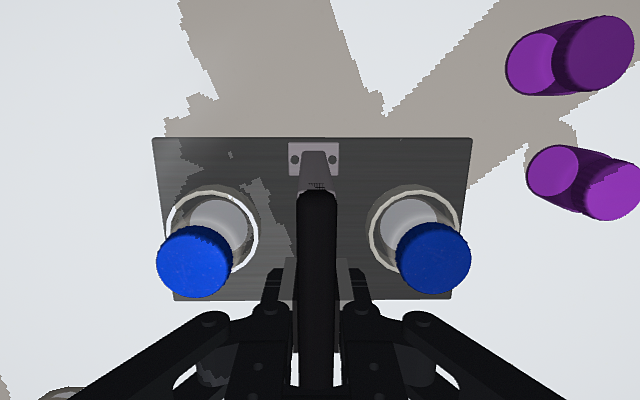

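View pics/s28.png

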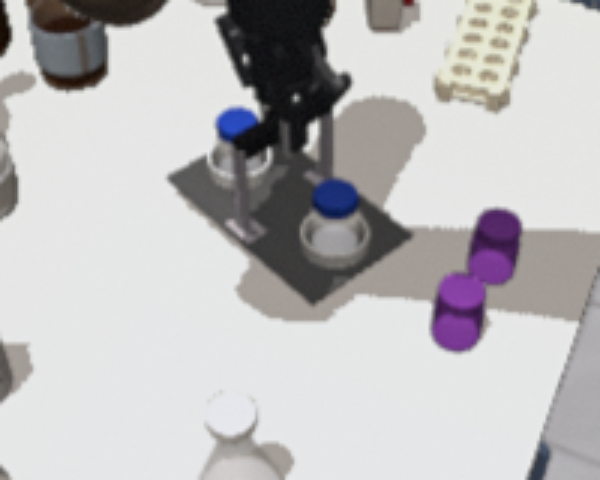

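The carrier is up about 25 mm, with a load of 3.9 N, and the wrist view hasn't changed. I'm continuing up another 11 cm.

Request:
{"api": "apply_moves", "payload": {
  "targets": [
    [-1,0,0,-0.5,0],
    [-1,0,0,-1,0],
    [-1,0,0,-1.3,0],
    [-1,0,0,-1.5,0],
    [-1,0,0,-1.5,0],
    [-1,0,0,-1.3,0],
    [-1,0,0,-0.9,0],
    [-1,0,0,-0.5,0],
    [-1,0,0,-0.2,0],
    [-1,0,0,0,0]
  ]
}}

```text
time: 27.0
tool_pos: [0.5192, -0.1054, 0.1547]
eef_rot: [177.3, -0.2, -111.9]
wrist_force: [-0.1, -0.4, -3.2]
width: 0.157
```

Run:
```python
from h import *
s,im=wrist('w29'); print(s['tool_pos'],s['eef_rot'],s['wrist_force'],s['torque'],s['width'])
```

```text
[ 0.51919569 -0.1053554   0.15465816] [ 1.77323458e+02 -1.59644775e-01 -1.11922316e+02] [-0.13807825 -0.40211173 -3.17195552] [-0.01666035 -0.11888094  0.01070997] 0.156811010579846
```

View pics/w29.png

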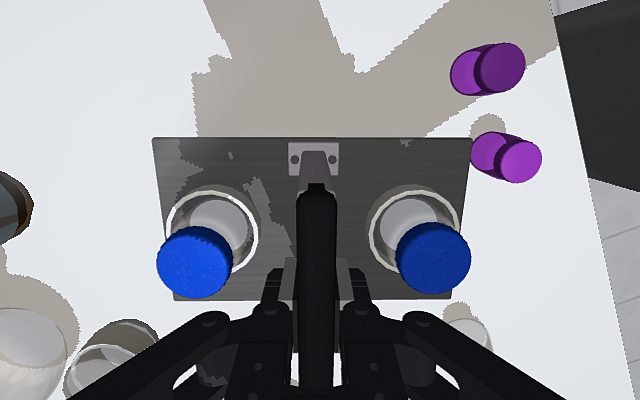

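Request:
{"api": "apply_moves", "payload": {
  "targets": [
    [-1,0,0,-0.5,0],
    [-1,0,0,-0.7,0],
    [-1,0,0,-0.4,0],
    [-1,0,0,-0.1,0],
    [-1,0,0,0,0],
    [-1,0,0,0,0],
    [-1,0,0,0,0],
    [-1,0,0,0,0]
  ]
}}

```text
time: 27.85
tool_pos: [0.5187, -0.1056, 0.1709]
eef_rot: [177.1, -0.3, -111.9]
wrist_force: [0.2, 0.8, -4.7]
width: 0.158
```

Run:
```python
from h import *
s,im=wrist('w30'); print(s['time'],s['tool_pos'],s['eef_rot'],s['wrist_force'],s['width'],s['qd'])
im=r.get_image('scene'); cv2.imwrite('pics/s30.png',cv2.resize(im['color'][100:310,200:440],None,fx=2.8,fy=2.8))
a=np.load('w27.npy',allow_pickle=True).item()['color'];b=np.load('w30.npy',allow_pickle=True).item()['color']
for n in (a,b): print([ (q[0].tolist(),np.round(q[1],1)) for q in blue({'color':n})])
s=r.sense();print(s['tool_pos'],s['qd'])
```

```text
27.85 [ 0.51865626 -0.1055531   0.17088936] [ 177.06214903   -0.25697996 -111.93646142] [ 0.15348134  0.83405013 -4.67931795] 0.1575665087273161 [ 0.07922362 -0.06604254 -0.13368054  0.02971047  0.01372328  0.16197691]
[([395, 222, 76, 72, 4194], array([432.1, 257.6])), ([156, 226, 77, 73, 4330], array([193.9, 262. ]))]
[([395, 222, 76, 72, 4217], array([432.4, 257.7])), ([156, 225, 77, 73, 4307], array([194.4, 261.5]))]
[ 0.51862783 -0.10554588  0.1708654 ] [ 0.04377193 -0.01954441 -0.00093131  0.04225074  0.11987298 -0.11436712]
```

View pics/s30.png

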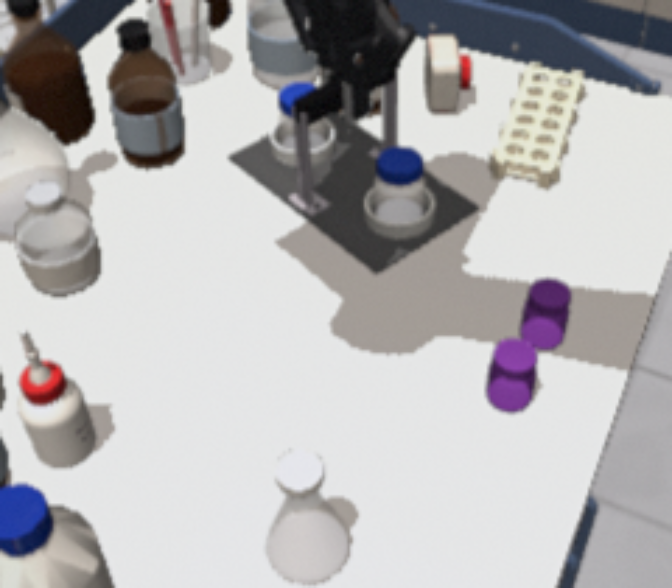

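The carrier is about 13 cm up, level and still, with both jars in their nests and the bystanders in place. I'm handing it in.

Run:
```python
from h import *
print(r.job_done()); s=r.sense(); print(s['time'],s['tool_pos'],s['eef_rot'],s['width'])
```

```text
the job is handed in; nothing more can be done
None
the job is handed in; nothing more can be done
```

The jar is standing in the free nest, and I handed the job in with the arm holding the carrier by its handle, still and level. No verdict was reported. The robot's clock read about 28 s of the 51 s allowed.

**Last checks before handing in:**
- **Height:** the underside was about 13 cm up, worked out from how far the tool rose after gripping.
- **Level:** the tool tilted about 0.8° more than when it took hold of the handle, and 3° in all. The carrier kept its position relative to the gripper, so its own tilt should be about 1°, and at most about 3°.
- **Still and held:** joint speeds were under 0.2°/s, and the load was 3 to 5 N.
- **Jars and bystanders:** both jars stood in their nests with their lids in the same place in the wrist picture as at grip. The dropping bottle and the flask looked undisturbed in the last picture.

**What went wrong or disagreed:**
- **Missed first grasp:** the fingertips sit about 4 cm behind the reported TCP. My first close landed on top of the lid and tilted the jar about 12° by my estimate. It stood upright again, unmoved, once I backed off.
- **Grip too low:** the second grip would have put the pads on the nest ring, so I set the jar down on clear bench and regripped it 1 cm higher.
- **Tool drift:** the tool drifted up to about 1 cm and 1 to 3° during moves. I corrected the position as I went, but the moves can't correct tilt.
- **Measurements:** the estimates of the nest's position differed by up to about 2 mm. The handle bar measured 92 mm against the 96 mm given.

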